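# Sweep the offcuts off the tile saw and latch its splash door

## Task

Clear the tile saw after cutting kiln shelf and brick: with the brush, sweep all three offcuts along the saw's table, out through the open doorway at its end and into the pan hung there, without pushing or picking them with the fingers. Then push the splash door fully shut until its roller catch holds it, and leave the brush standing on its bristles on the bench, not on the saw.

Things in the scene. Friction and masses are not known exactly. Their poses are not given: they have to be found in the camera images.
- tile_saw: fixed bench tile saw: dark grey tank under a steel table, 230 (x) x 330 (y) mm, surface 85 mm above the bench, with a rounded blade guard at the back, 78 mm above the table. Origin: on the bench under the saw; x to its back, y along the table to the doorway, where the table ends at y = +160 mm; z up.
- saw_lane (a point): point on the table surface in the middle of the 143 mm wide lane to be swept (saw x = -16.5, y = 0 mm), axes as the saw's. The lane is bounded at 71.5 mm either side by the 24 mm high fence towards the robot and the 14 mm high blade rail at the back, and at y = -164 mm by a wall 50 mm high; it is open at y = +160 mm (doorway).
- saw_pan (a point): middle of the floor of the open steel pan hung on the door end of the saw; the pan measures 180 (x) x 168 (y) mm outside, walls 3 mm, floor 5 mm and rim 62 mm above the bench; its near wall touches the end of the table; axes as the saw's
- door_hinge (a point): on the door's upright hinge axis, 35 mm above the table, at the robot-side corner of the doorway; axes as the saw's
- door_edge (a point): on the door near its free edge at mid height, 144 mm from the hinge axis. The door is an aluminium plate 4 mm thick (9 mm at its top edge), from 7 to 69 mm above the table; it clears the pan's rim
- splash_door (a joint): angle of the splash door, rad: 0 = fully shut across the doorway (free edge at the back, held by a spring roller in the post there), 1.6 = standing straight out over the robot-side edge of the pan, 2.2 = end stop. It stays where it is left; the roller resists over the last 0.1 rad with about 4 N at the edge, then snaps the door home
- bench_brush: wooden hand brush standing on its bristles. Block 122 (x) x 40 (y) mm, bristle field 114 x 32 mm, 31 mm long. Origin: middle of the bristle ends; x along the brush, z up; its top is 92 mm above the origin
- brush_grip (a point): middle of the brush's raised bow grip, 82 mm above the bristle ends: a bar 78 mm long along the brush's x, 24 mm wide (y), 20 mm high, with 24 mm of free space between it and the block
- offcut_strip: strip of kiln shelf, 70 x 30 x 22 mm, one end broken; loose on the saw's table. Origin in its middle, x along it, z up
- offcut_corner: broken corner of kiln shelf, roughly three-sided, 60 x 54 x 22 mm; loose on the saw's table. Origin in its middle, z up
- offcut_brick: block of firebrick, 60 x 44 x 30 mm; loose on the saw's table. Origin in its middle, z up

How it is judged (in metres and radians):
On the way, in this order (a step that is already met when the one before it is completed fails the run):
1. the brush is sweeping: it presses on an offcut ((contact force between bench_brush and offcut_strip above 0.05 N or contact force between bench_brush and offcut_corner above 0.05 N or contact force between bench_brush and offcut_brick above 0.05 N)), for 0.02 s.
2. all three offcuts lie in the pan (x of offcut_strip in the frame of saw_pan between -0.085 and 0.085 m and y of offcut_strip in the frame of saw_pan between -0.08 and 0.08 m and z of each of offcut_strip, offcut_corner, offcut_brick in the frame of saw_pan below 0.057 m and x of offcut_corner in the frame of saw_pan between -0.085 and 0.085 m and y of offcut_corner in the frame of saw_pan between -0.08 and 0.08 m and x of offcut_brick in the frame of saw_pan between -0.085 and 0.085 m and y of offcut_brick in the frame of saw_pan between -0.08 and 0.08 m), for 0.2 s.
3. the splash door is shut on its catch (value of joint splash_door below 0.025 rad), for 0.3 s.
At the end, for the whole second after the job is handed in: All three offcuts at rest in the pan (middles within its walls, below its rim, 57 mm above its floor); splash door shut on its catch (below 0.025 rad); brush at rest on its bristles on the bench (bristle ends within 8 mm of the bench top, tilt under 0.12 rad) (all of step 2 and linear speed of each of offcut_strip, offcut_corner, offcut_brick, bench_brush below 0.02 m/s and value of joint splash_door below 0.025 rad and height (world z) of bench_brush below 0.008 m and angle between bench_brush's own z axis and vertical below 0.12 rad); the robot touches nothing.
It fails at once if the fingers or the gripper push or hold an offcut (contact force between any of the fingers, the arm and offcut_strip above 0.5 N or contact force between any of the fingers, the arm and offcut_corner above 0.5 N or contact force between any of the fingers, the arm and offcut_brick above 0.5 N).
It also fails if it takes over 64 s, if anything falls off the work surface, if the arm or the gripper's body presses on something with over 40 N, if the wrist force passes 120 N, or if a joint passes its speed limit or range.

## Robot

A 6-joint arm with a two-finger parallel gripper is mounted at the origin on the work surface; the furniture and walls round the work are solid. World frame = base frame: x ahead of the robot, y to its left, z up, the work surface at z = 0. Lengths are in mm, angles in rad, forces in N, time in s.
With the tool pointing down it reaches from about 400 to 925 mm from the base axis. Payload 12.5 kg.
Tool frame: the origin (TCP) lies at the very end of the fingers, on their centre line; the grasp point (between the pads) lies 19 mm behind it (env.grip_point_offset is the distance from the TCP to the grasp point, in mm); z points along the fingers, y is the direction in which the jaws open and shut (so a half turn about z gives the same grasp; the last joint's range is limited). The gripper opens to 95 mm and grips with 3 to 60 N. Pads are 20 mm wide; open, the fingers measure 119 mm over their backs; the gripper's body (75 mm by 180 mm) begins 59 mm behind the grasp point.
Start: joints at [1.198, 0.491, 1.559, -0, 1.092, -0.106], TCP at [164.762, 602.913, 180.661] pointing down, gripper open.
Joint ranges: [-3.1, 3.1], [-0.84, 2.19], [0.05, 2.79], [-1.13, 4.28], [0.06, 2.93], [-2.69, 2.69]. Speed limits (rad/s): [2.22, 2.22, 2.79, 3.14, 3.14, 3.14].

## Interface

Orientations are given as [roll, pitch, yaw] about the fixed x, y, z axes, in that order (R = Rz(yaw) Ry(pitch) Rx(roll)).
In Python, from cell import env gives the robot as it stands.
- The arm moves only by the tool drive_tool, never from a script. Its argument "commands" is a list of rows, each an object of numbers: "dx", "dy", "dz": the shift along the world's x, y, z in mm; "yaw": the turn about the world's z in degrees. In form: [{"dx": .., "dy": .., "dz": .., "yaw": ..}, ...]. A call has 1 to 5 rows; each row shifts and turns the commanded pose from where the row before left it; what a row does not reach is not made up. A row lasts 1/12 s, in which the tool goes at most 41.7 mm and 7.16 degrees, less where a joint would pass 70% of its speed; a pose out of reach is approached as far as the arm can. A call with a gripper value outside its range is refused whole. "grip" is the opening, from 0 (shut) to 1 (fully open), set as the call begins (left out, the last holds). The fingers move at their own pace and stop on an object; the grip force is fixed at half the most. Time passes only in rows, so rows that do not move let the fingers close. It gives the time, the measured TCP pose, the force and the opening at its end, in the units of the state.
- env.state(): the state, without advancing time (a new reading comes with each control period).
- env.read_camera(name): name is "scene" or "top" or "wrist"; returns the picture (384x512x3 uint8, red, green, blue); there is no depth.
- env.calibration(name): a dict with "intrinsics" (3x3 intrinsics, pixels), "rvec" (rotation vector, rad) and "tvec" (3), from world to camera coordinates, as OpenCV has them. Camera axes: x right, y down, z forward; pixel columns grow to the right and rows downward; lengths in mm; the calibration is good to about 2 mm. A picture is of the moment at which its call begins: read the wrist's pose just before it. calibration takes no time and is no camera call; for the wrist camera it gives the pose at the moment of the call.
- env.job_done(): hands the job in, once; it reports no verdict.
Trained networks look in the newest picture that a camera, given by its name, has taken for a name from the list of things; names that differ only in an ending like _2 or _b are one class to them, and where a whole thing is asked for, a point or a joint stands for the part that bears it (a point fixed in the world has none). Each returns a list of dicts, best first, with "conf" (0 to 1); they miss things now and then, are a little off and sometimes report something else, mostly with a low value. They report only what shows in the picture. A call takes as long as a camera call.
- env.trace(query, camera): "pixels" (384x512 bool, what is visible of it) and "pixel" ([column, row] in pixels, amid what is visible of it).
- env.place_of(query, camera): "pixel" ([column, row] in pixels: a listed point, or the origin of a listed thing).
The state is a dict: "t": time; "joints": joint angles; "qvel": joint speeds; "tau": joint torques, N m; "eef_pos": TCP position; "tcp_rot": TCP orientation; "ft_force": force on the tool from outside, world axes, zero at the start; "moment": the same for the moment, N m; "opening": opening from 0.0 (shut) to 1.0 (fully open).
Only numpy, scipy, OpenCV 4.12 (cv2) and the standard library are available. Lean on these libraries where they do the work, as an engineer would, in place of code of your own. Each camera call takes 0.05 s, during which the arm holds its last target.

## Working session

There is one attempt and no reset: what is moved stays moved. The work goes in short steps, Python scripts to look and compute and a tool call to move; the robot and the scene stay as the last step left them, time stands still between calls to the robot, and variables do not carry over. Pictures are saved under pics/ and viewed, and the job is handed in when it is done.

Besides the shell and the picture viewer there is one more tool, called after "Call:" as name(argument=value, ...) on one line, values as JSON. drive_tool: Moves the arm, as the interface text tells. Its arguments: {"type":"object","properties":{"commands":{"type":"array"},"grip":{"type":"number"}},"required":["commands"]}

```bash
ls; mkdir -p pics; python3 - <<'E'
from cell import env
import cv2
print(env.state())
for n in ["scene","top"]:
    im=env.read_camera(n); cv2.imwrite(f"pics/{n}0.png",im[:,:,::-1])
    c=env.calibration(n); print(n,c)
E
```

```text
pics
{'t': 0.0, 'joints': array([ 1.19842088e+00,  4.91550109e-01,  1.55944982e+00,  1.63183266e-05,
        1.09172628e+00, -1.05639214e-01]), 'qvel': array([ 0.00024053, -0.00019015, -0.00217685,  0.00198594,  0.00030161,
       -0.00067555]), 'tau': array([-7.38788476e-04, -6.12657881e+01, -2.58186579e+01,  6.91428920e-02,
        4.83929529e-02, -1.20214281e-04]), 'eef_pos': array([164.63186867, 602.62736384, 180.06752467]), 'tcp_rot': array([-3.14046694e+00, -1.33917268e-04,  2.87484882e+00]), 'ft_force': array([-0.60239774,  0.31668357,  0.74357118]), 'moment': array([ 0.0599394 , -0.054363  , -0.01409972]), 'opening': 1.000954742817103}
scene {'intrinsics': array([[399.77111833,   0.        , 261.99514992],
       [  0.        , 399.77111833, 188.81508627],
       [  0.        ,   0.        ,   1.        ]]), 'rvec': array([ 2.0239966 , -0.76787783,  0.39417149]), 'tvec': array([-339.97362287,  293.48557767,  713.04573137])}
top {'intrinsics': array([[359.94689839,   0.        , 259.3629263 ],
       [  0.        , 359.94689839, 191.6382611 ],
       [  0.        ,   0.        ,   1.        ]]), 'rvec': array([ 2.07139948, -2.14999128,  0.22977422]), 'tvec': array([ 84.85841372, 547.08487065, 840.29329381])}
```

View pics/scene0.png

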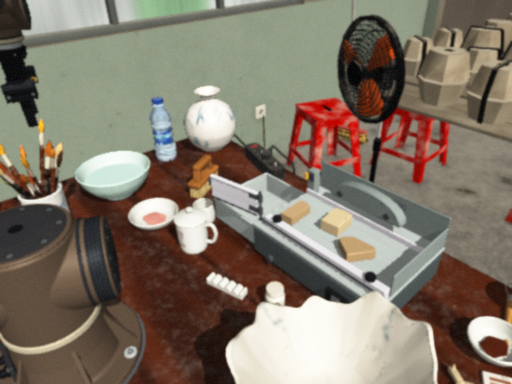

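View pics/top0.png

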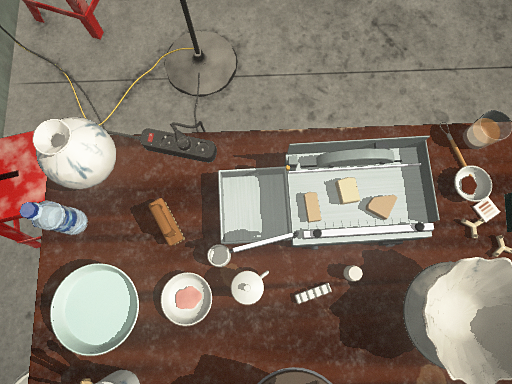

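The scene view shows the saw at centre right, with the three offcuts around (296,212), (335,220) and (356,248), and the brush behind the mug at (202,177). The top view shows the pan at (254,205), the door running from (292,234) to (235,250), the brush at (167,221), and the offcuts at (312,206), (347,189) and (382,206).

```bash
cat > h.py <<'E'
from cell import env
import numpy as np, cv2
def cam(n):
    c=env.calibration(n); R=cv2.Rodrigues(np.array(c['rvec']))[0]; return np.array(c['intrinsics']),R,np.array(c['tvec']).ravel()
def ray(n,px,C=None):
    K,R,t=C or cam(n); d=R.T@np.linalg.solve(K,[px[0],px[1],1.]); return -R.T@t,d
def onz(n,px,z,C=None):
    o,d=ray(n,px,C); return o+d*(z-o[2])/d[2]
def proj(n,P,C=None):
    K,R,t=C or cam(n); p=K@(R@np.asarray(P,float)+t); return p[:2]/p[2]
def tri(a,pa,b,pb):
    A=[];B=[]
    for n,p in((a,pa),(b,pb)):
        o,d=ray(n,p); d=d/np.linalg.norm(d); M=np.eye(3)-np.outer(d,d); A.append(M);B.append(M@o)
    return np.linalg.solve(sum(A),sum(B))
E
python3 - <<'E'
from h import *
np.set_printoptions(precision=1,suppress=True)
hz=dict(tile_saw=0,saw_lane=85,saw_pan=5,door_hinge=120,door_edge=123,bench_brush=0,brush_grip=82,offcut_strip=96,offcut_corner=96,offcut_brick=100)
for q in hz:
    r={}
    for n in ("top","scene"):
        L=env.place_of(q,n)
        print(q,n,[(np.array(l['pixel']),round(l['conf'],2)) for l in L[:2]], [onz(n,l['pixel'],hz[q]) for l in L[:2]])
        if L:r[n]=L[0]['pixel']
    if len(r)==2: print('   tri',tri('top',r['top'],'scene',r['scene']))
for q in ["bench_brush","offcut_strip","offcut_corner","offcut_brick"]:
    L=env.trace(q,"top")
    if L:
        ys,xs=np.nonzero(L[0]['pixels']); 
        P=np.array([onz("top",p,hz[q] if q[0]=='o' else 82)[:2] for p in zip(xs,ys)],np.float32)
        print(q,L[0]['conf'],cv2.minAreaRect(P),P.min(0),P.max(0))
print(env.state()['t'])
E
```

```text
tile_saw top [(array([348.7, 200.3]), 0.77)] [array([ 530.2, -171.7,    0. ])]
tile_saw scene [(array([344.6, 264.7]), 0.64)] [array([ 536.8, -180.3,    0. ])]
   tri [ 534.9 -176.    -3.5]
saw_lane top [(array([230.6, 251.1]), 0.38)] [array([404.5, 137.1,  85. ])]
saw_lane scene [(array([340.8, 231.5]), 0.63)] [array([ 534. , -162.5,   85. ])]
   tri [496.9   8.1  39. ]
saw_pan top [(array([254. , 208.6]), 0.92)] [array([516.4,  79.7,   5. ])]
saw_pan scene [(array([266.7, 216.9]), 0.66)] [array([522.5,  64.9,   5. ])]
   tri [523.4  76.   -3. ]
door_hinge top [(array([293.2, 233. ]), 0.82)] [array([437.9,  -8.1, 120. ])]
door_hinge scene [(array([262.9, 207.7]), 0.96)] [array([437.1, -21.5, 120. ])]
   tri [441.6 -10.9 111.5]
door_edge top [(array([235.2, 249. ]), 0.73)] [array([406.8, 123.9, 123. ])]
door_edge scene [(array([211.3, 186.2]), 0.78)] [array([402.2, 124.2, 123. ])]
   tri [405.1 125.  121.7]
bench_brush top [(array([171.1, 222.6]), 0.72)] [array([488.3, 297.6,   0. ])]
bench_brush scene [(array([203.9, 184.3]), 0.79)] [array([496.7, 317.5,   0. ])]
   tri [484.9 294.6
[... 662 characters left out ...]
0.5,   96. ])]
   tri [ 496.3 -226.3   91.4]
offcut_brick top [(array([346.7, 187.6]), 0.91)] [array([ 543. , -143.7,  100. ])]
offcut_brick scene [(array([336.5, 219.4]), 0.79)] [array([ 544. , -140.7,  100. ])]
   tri [ 542.1 -142.7  102.3]
bench_brush 0.82 ((480.70440673828125, 291.0207824707031), (121.17608642578125, 41.88932800292969), 29.188608169555664) [423.9 246.8] [538.2 331.7]
offcut_corner 0.64 ((502.85260009765625, -223.14425659179688), (53.88307189941406, 63.108360290527344), 59.79429244995117) [ 467.3 -260.1] [ 522.2 -188.4]
offcut_brick 0.77 ((537.6951904296875, -144.4782257080078), (63.86948776245117, 52.73302459716797), 9.130640983581543) [ 503.7 -171.5] [ 569.2 -116.1]
1.3
```

```bash
cat > rect.py <<'E'
from h import *
def rect(n,z,x0,x1,y0,y1,s,im,fn,C=None,grid=50):
    # image: right = -y , up = +x
    W=int((y1-y0)*s);H=int((x1-x0)*s)
    w=np.array([[x0,y0,z],[x0,y1,z],[x1,y1,z],[x1,y0,z]],float)
    src=np.float32([proj(n,p,C) for p in w]); dst=np.float32([[(y1-p[1])*s,(x1-p[0])*s] for p in w])
    o=cv2.warpPerspective(im,cv2.getPerspectiveTransform(src,dst),(W,H),flags=cv2.INTER_CUBIC)[:,:,::-1].copy()
    for gx in range(int(np.ceil(x0/grid)*grid),int(x1)+1,grid):
        cv2.line(o,(0,int((x1-gx)*s)),(W,int((x1-gx)*s)),(0,255,0),1); cv2.putText(o,str(gx),(0,int((x1-gx)*s)-2),0,.35,(0,0,255),1)
    for gy in range(int(np.ceil(y0/grid)*grid),int(y1)+1,grid):
        cv2.line(o,(int((y1-gy)*s),0),(int((y1-gy)*s),H),(0,255,0),1); cv2.putText(o,str(gy),(int((y1-gy)*s)+1,10),0,.35,(0,0,255),1)
    cv2.imwrite(fn,o)
E
python3 - <<'E'
from rect import *
im=env.read_camera("top")
rect("top",85,400,650,-360,180,1.45,im,"pics/r85.png")
rect("top",82,400,600,180,400,2.5,im,"pics/rb.png")
E
```

```text
(no output)
```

View pics/r85.png

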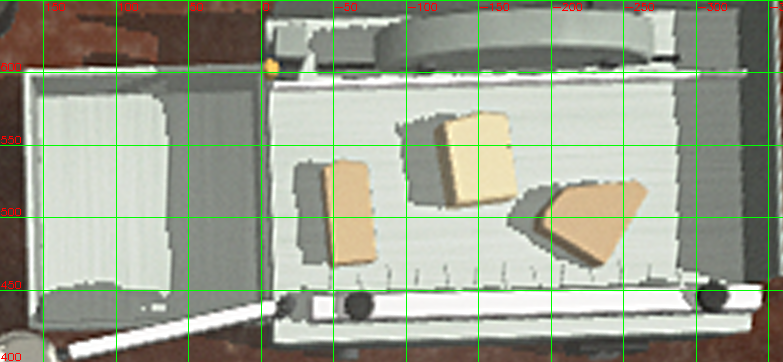

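View pics/rb.png

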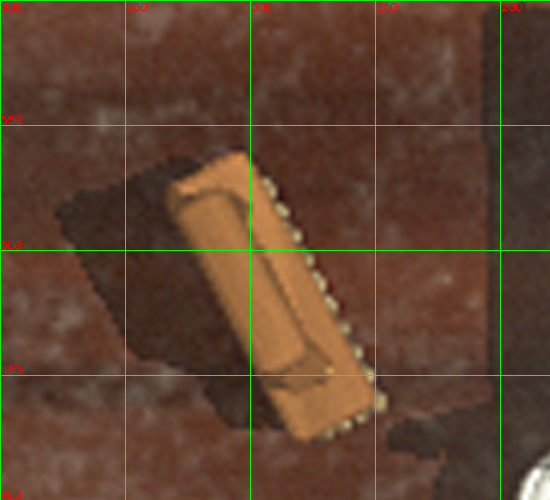

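The brush's long axis is about 28.5° from world x, with its grip near (487,295). The saw's yaw is about 0.9°, the table end is at y≈-7, and the door stands at about 1.8 rad. I'm moving to the brush now.

Call:
drive_tool(commands=[{"dx": 25,"dy": -24,"dz": 0,"yaw": 3.4},{"dx": 25,"dy": -24,"dz": 0,"yaw": 3.4},{"dx": 25,"dy": -24,"dz": 0,"yaw": 3.4},{"dx": 25,"dy": -24,"dz": 0,"yaw": 3.4},{"dx": 25,"dy": -24,"dz": 0,"yaw": 3.4}], grip=1)

```text
t: 1.77
eef_pos: [290.6, 481.7, 180.8]
tcp_rot: [3.141, 0.0, -3.108]
ft_force: [0.1, 0.9, -0.2]
opening: 1.0
```

Call:
drive_tool(commands=[{"dx": 25,"dy": -24,"dz": 0,"yaw": 3.4},{"dx": 25,"dy": -24,"dz": 0,"yaw": 3.4},{"dx": 25,"dy": -24,"dz": 0,"yaw": 3.4},{"dx": 25,"dy": -24,"dz": 0,"yaw": 3.4},{"dx": 25,"dy": -24,"dz": 0,"yaw": 3.4}])

```text
t: 2.18
eef_pos: [415.8, 361.6, 180.8]
tcp_rot: [3.141, 0.0, -2.812]
ft_force: [-0.9, -0.4, 0.0]
opening: 1.004
```

Call:
drive_tool(commands=[{"dx": 25,"dy": -24,"dz": 0,"yaw": 3.4},{"dx": 25,"dy": -24,"dz": 0,"yaw": 3.4},{"dx": 22,"dy": -20,"dz": 0,"yaw": 3},{"dx": 0,"dy": 0,"dz": 0,"yaw": 0}])

```text
t: 2.52
eef_pos: [490.2, 291.8, 180.6]
tcp_rot: [-3.141, 0.001, -2.644]
ft_force: [-0.8, 0.4, -0.6]
opening: 1.002
```

```bash
python3 - <<'E'
from rect import *
np.set_printoptions(precision=3,suppress=True)
s=env.state();print(s['t'],s['eef_pos'],s['tcp_rot'],s['joints'])
C=cam("wrist");im=env.read_camera("wrist");cv2.imwrite("pics/w1.png",im[:,:,::-1])
try: rect("wrist",92,430,550,230,360,4,im,"pics/w1r.png",C)
except Exception as e: print(e)
print(env.place_of("brush_grip","wrist")[:1]); 
for l in env.place_of("brush_grip","wrist")[:1]: print(onz("wrist",l['pixel'],82,C))
E
```

```text
2.5167 [490.183 291.788 180.597] [-3.141  0.001 -2.644] [ 0.422  0.413  1.696 -0.001  1.032 -1.646]
[{'pixel': [269.7, 183.5], 'conf': 0.6}]
[486.798 302.016  82.   ]
```

View pics/w1.png

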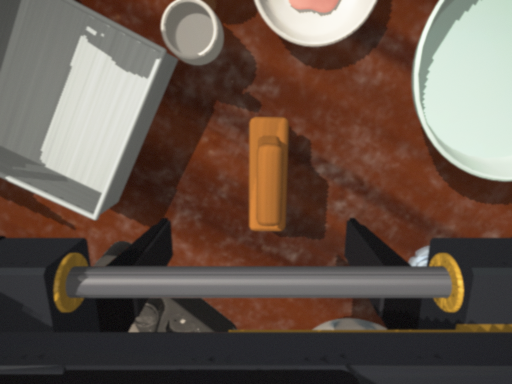

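View pics/w1r.png

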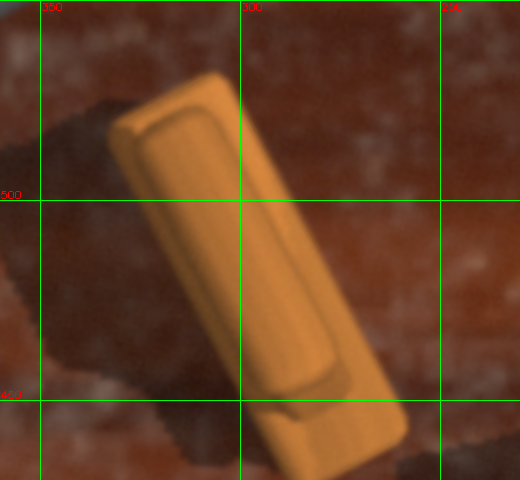

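The wrist view shows the brush aligned with the jaws, at columns 250–288 and centred at about (268,175), clear of the pan and cup. Its grip is at about (487,300).

Call:
drive_tool(commands=[{"dx": -3,"dy": 8,"dz": -25},{"dz": -30},{"dz": -30},{"dz": -20},{"dz": -12.5}])

```text
invalid input
```

Call:
drive_tool(commands=[{"dz": 0},{"dz": 0},{"dz": 0},{"dz": 0},{"dz": 0}], grip=0)

```text
invalid input
```

Call:
drive_tool(commands=[{"dz": 0},{"dz": 0},{"dz": 0}])

```text
invalid input
```

Call:
drive_tool(commands=[{"dx": -3,"dy": 8,"dz": -25,"yaw": 0},{"dx": 0,"dy": 0,"dz": -30,"yaw": 0},{"dx": 0,"dy": 0,"dz": -30,"yaw": 0},{"dx": 0,"dy": 0,"dz": -20,"yaw": 0},{"dx": 0,"dy": 0,"dz": -12.5,"yaw": 0}])

```text
t: 3.08
eef_pos: [481.8, 303.6, 61.0]
tcp_rot: [3.141, -0.003, -2.643]
ft_force: [-0.4, 0.5, -0.6]
opening: 1.002
```

Call:
drive_tool(commands=[{"dx": 0,"dy": 0,"dz": 0,"yaw": 0},{"dx": 0,"dy": 0,"dz": 0,"yaw": 0},{"dx": 0,"dy": 0,"dz": 0,"yaw": 0},{"dx": 0,"dy": 0,"dz": 0,"yaw": 0},{"dx": 0,"dy": 0,"dz": 0,"yaw": 0}], grip=0)

```text
t: 3.5
eef_pos: [484.1, 303.3, 64.2]
tcp_rot: [-3.142, 0.002, -2.644]
ft_force: [0.5, -0.8, -0.4]
opening: 0.709
```

Call:
drive_tool(commands=[{"dx": 0,"dy": 0,"dz": 0,"yaw": 0},{"dx": 0,"dy": 0,"dz": 0,"yaw": 0},{"dx": 0,"dy": 0,"dz": 0,"yaw": 0}])

```text
t: 3.75
eef_pos: [483.9, 302.9, 63.5]
tcp_rot: [3.141, 0.0, -2.644]
ft_force: [0.3, 0.3, -0.5]
opening: 0.494
```

Call:
drive_tool(commands=[{"dx": 0,"dy": 0,"dz": 0,"yaw": 0},{"dx": 0,"dy": 0,"dz": 0,"yaw": 0},{"dx": 0,"dy": 0,"dz": 0,"yaw": 0},{"dx": 0,"dy": 0,"dz": 0,"yaw": 0},{"dx": 0,"dy": 0,"dz": 0,"yaw": 0}])

```text
t: 4.17
eef_pos: [483.7, 302.9, 63.1]
tcp_rot: [3.142, -0.0, -2.644]
ft_force: [0.1, -0.1, -0.0]
opening: 0.148
```

Call:
drive_tool(commands=[{"dx": 0,"dy": 0,"dz": 0,"yaw": 0},{"dx": 0,"dy": 0,"dz": 0,"yaw": 0}])

```text
t: 4.33
eef_pos: [483.7, 302.9, 63.2]
tcp_rot: [3.141, -0.0, -2.644]
ft_force: [-0.3, 0.2, -0.3]
opening: 0.026
```

```bash
python3 - <<'E'
from rect import *
s=env.state();print(s['opening'],s['eef_pos'])
a=env.read_camera("wrist")[:,:,::-1];b=env.read_camera("scene")[:,:,::-1];t=env.read_camera("top")[:,:,::-1]
cv2.imwrite("pics/w2.png",a);cv2.imwrite("pics/s2.png",cv2.resize(b[100:260,100:300],None,fx=3.5,fy=3.5));cv2.imwrite("pics/t2.png",cv2.resize(t[130:300,80:280],None,fx=3.5,fy=3.5))
E
```

```text
0.02640105271481798 [483.74848689 302.9211023   63.15718914]
```

View pics/w2.png

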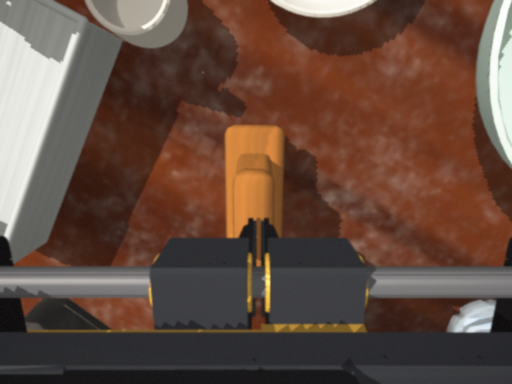

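View pics/s2.png

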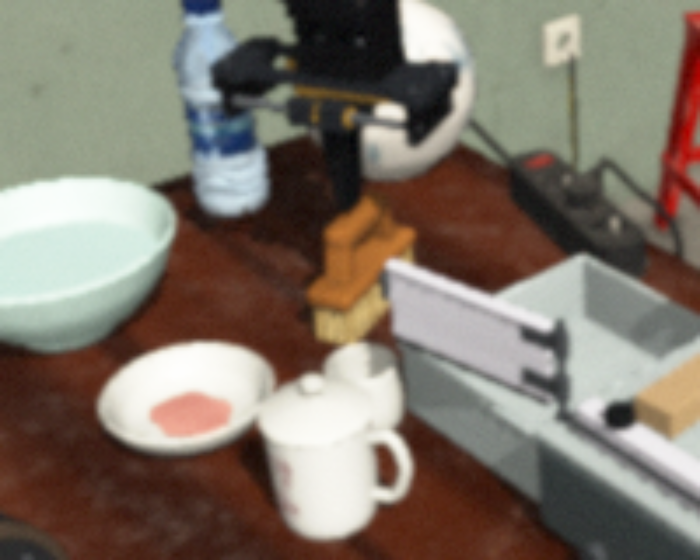

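View pics/t2.png

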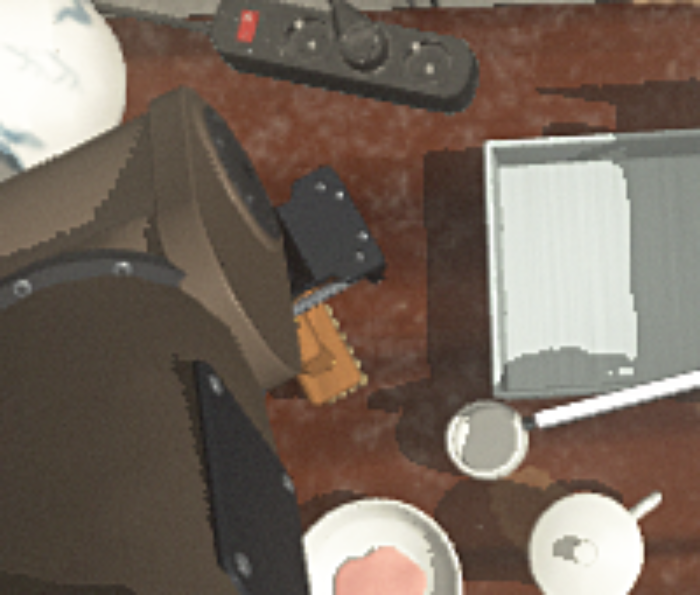

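```bash
python3 - <<'E'
from rect import *
s=env.state();p=s['eef_pos']
for n in("wrist","scene","top"): print(n,proj(n,p),proj(n,p+[0,0,19]))
q=proj("scene",p);print((q-[100,100])*3.5,(proj("scene",p+[0,0,100])-100)*3.5)
print(env.place_of("brush_grip","wrist")[:1],env.place_of("brush_grip","scene")[:1],env.place_of("bench_brush","scene")[:1],env.place_of("bench_brush","wrist")[:1])
for l in env.place_of("brush_grip","wrist")[:1]: print(onz("wrist",l['pixel'],82))
for l in env.place_of("brush_grip","scene")[:1]: print(onz("scene",l['pixel'],82))
for l in env.place_of("bench_brush","scene")[:1]: print(onz("scene",l['pixel'],0))
print(np.linalg.inv(np.eye(3)) is None, ray("wrist",[256,192]))
L=env.trace("bench_brush","wrist"); ys,xs=np.nonzero(L[0]['pixels']);print(L[0]['conf'],xs.min(),xs.max(),ys.min(),ys.max())
for px in [(225,125),(284,125),(240,155),(270,155)]: print(px,onz("wrist",px,48),onz("wrist",px,92))
E
```

```text
wrist [258.36058935 216.42812485] [258.37644346 227.00859661]
scene [200.79106974 169.07714753] [200.09958675 163.2183359 ]
top [162.69021583 221.24952205] [160.60343547 220.20966472]
[352.7687441  241.77001635] [339.51879564 129.50557504]
[{'pixel': [253.9, 236.4], 'conf': 0.88}] [{'pixel': [199.0, 161.3], 'conf': 0.94}] [{'pixel': [202.3, 189.6], 'conf': 0.72}] [{'pixel': [255.6, 199.2], 'conf': 0.92}]
[490.3381751  303.45180063  82.        ]
[487.88690686 314.83304538  82.        ]
[476.78345002 296.16249511   0.        ]
False (array([421.20394381, 268.81718996, 267.59916938]), array([ 0.23088202,  0.11792936, -0.9658402 ]))
0.61 225 285 125 264
(225, 125) [443.75127961 256.58931637  48.        ] [439.23359752 259.03932642  92.        ]
(284, 125) [425.50372047 290.18439146  48.        ] [424.64221168 285.90312225  92.        ]
(240, 155) [456.42453826 274.22463794  48.        ] [449.36757793 273.14114571  92.        ]
(270, 155) [446.93175002 291.70125325  48.        ] [441.77681277 287.11605793  92.        ]
```

```bash
python3 - <<'E'
from rect import *
a=cv2.imread("pics/w2.png");cv2.imwrite("pics/w2z.png",cv2.resize(a[110:300,190:330],None,fx=4,fy=3.1,interpolation=cv2.INTER_CUBIC))
b=env.read_camera("scene")[:,:,::-1];cv2.imwrite("pics/s2z.png",cv2.resize(b[120:210,165:245],None,fx=6.5,fy=6.5,interpolation=cv2.INTER_CUBIC))
E
```

```text
(no output)
```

View pics/w2z.png

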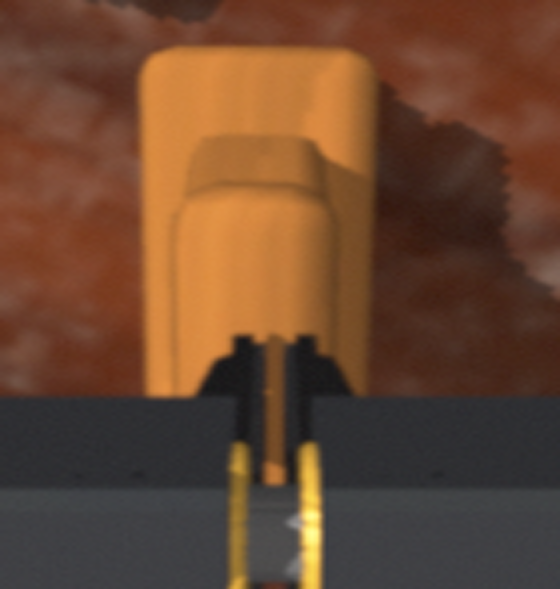

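View pics/s2z.png

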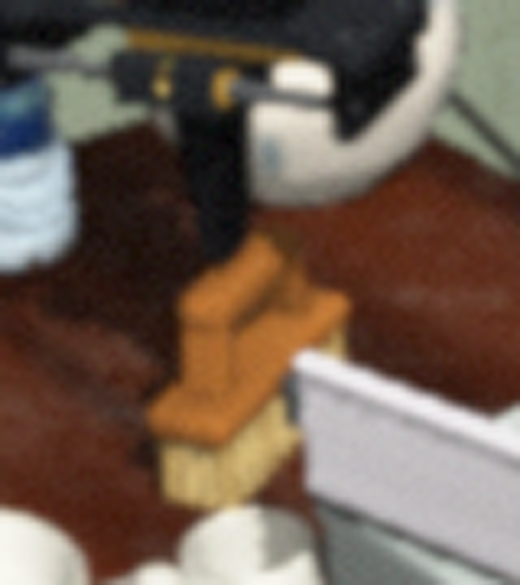

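Call:
drive_tool(commands=[{"dx": 0,"dy": 0,"dz": 10,"yaw": 0},{"dx": 0,"dy": 0,"dz": 10,"yaw": 0},{"dx": 0,"dy": 0,"dz": 10,"yaw": 0},{"dx": 0,"dy": 0,"dz": 0,"yaw": 0}])

```text
t: 5.27
eef_pos: [484.8, 303.4, 95.8]
tcp_rot: [-3.141, 0.004, -2.644]
ft_force: [-0.0, 0.1, -0.2]
opening: 0.007
```

```bash
cat > two.py <<'E'
import sys
from rect import *
k=sys.argv[1]
a=env.read_camera("wrist")[:,:,::-1];b=env.read_camera("scene")[:,:,::-1]
cv2.imwrite(f"pics/w{k}.png",a);cv2.imwrite(f"pics/s{k}.png",cv2.resize(b[110:220,150:260],None,fx=5,fy=5,interpolation=cv2.INTER_CUBIC))
p=env.state()['eef_pos'];print(p,proj("wrist",p),(proj("scene",p)-[150,110])*5)
E
python3 two.py 3
```

```text
[484.03947227 303.04135457  94.00944205] [258.32386107 216.45278119] [248.61378284 247.28660547]
```

View pics/w3.png

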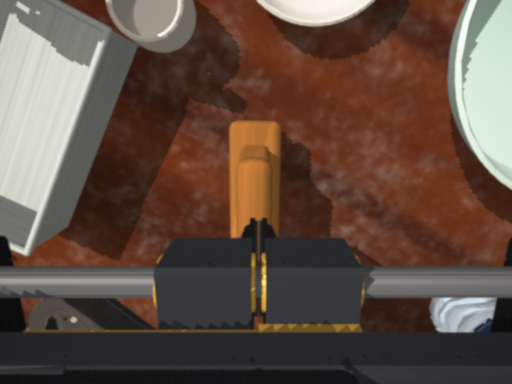

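View pics/s3.png

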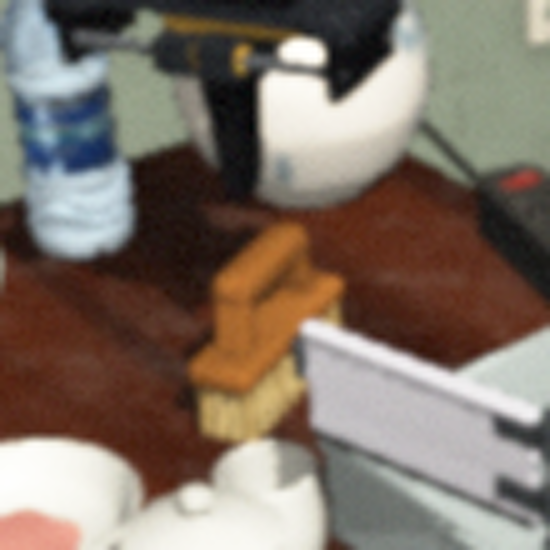

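```bash
python3 - <<'E'
from rect import *
np.set_printoptions(precision=1,suppress=True)
print(env.calibration("wrist")['intrinsics'])
K,R,t=cam("wrist"); o=-R.T@t; p=env.state()['eef_pos']; print("cam offset",o-p)
o1=o-p+np.array([490.2,291.8,180.6])   # pose of w1
def f(px,z,h=0):
    d=R.T@np.linalg.solve(K,[px[0],px[1],1.]); oo=o1+[0,0,h]; return oo+d*(z-oo[2])/d[2]
for h in (0,15,33):
    a,b=f((97,218),62,h),f((175,58),62,h); print(h,a,b,np.linalg.norm(a-b), 'block',np.linalg.norm(f((250,118),48,h)-f((250,229),48,h)),np.linalg.norm(f((250,118),48,h)-f((288,118),48,h)))
# top: far pan rim corners
for px in [(219,171),(219,243)]: print(px,onz("top",px,62))
print('scene cam',ray("scene",(0,0))[0],'top cam',ray("top",(0,0))[0])
print(tri("scene",(198,149),"scene",(198,149.0001)) if 0 else '')
E
```

```text
[[333.2   0.  258.2]
 [  0.  333.2 190.5]
 [  0.    0.    1. ]]
cam offset [-62.9 -34.2 204.3]
0 [607.1 167.1  62. ] [429.4 172.8  62. ] 177.83186527422436 block 117.16861584295206 37.581542042034776
15 [615.5 162.9  62. ] [429.5 168.8  62. ] 186.09258517545865 block 122.38521258203545 39.25475246835729
33 [625.5 157.9  62. ] [429.6 164.1  62. ] 196.00544905693968 block 128.64512866893554 41.262604979944285
(219, 171) [606. 164.  62.]
(219, 243) [426.1 166.5  62. ]
scene cam [ -23.8 -565.9  623.9] top cam [360.3  71.7 936.8]
```

```bash
python3 - <<'E'
import cv2
a=cv2.imread("pics/w1.png");cv2.imwrite("pics/w1z.png",cv2.resize(a[0:250,0:320],None,fx=2.4,fy=2.4,interpolation=cv2.INTER_CUBIC))
E
```

```text
(no output)
```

View pics/w1z.png

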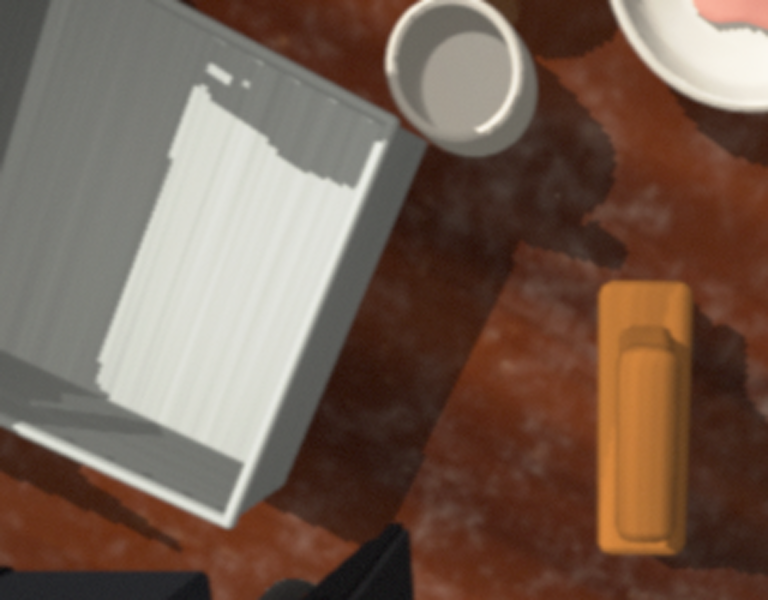

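```bash
python3 - <<'E'
from rect import *
np.set_printoptions(precision=1,suppress=True)
for P in [(487,301,92),(487,301,82),(487,301,0),(484,303,94),(484,303,127),(606,166,62),(427,167,62),(438,-9,154),(405,125,154)]: 
    q=proj("scene",P);print(P,q,(q-[150,110])*5)
b=env.read_camera("scene")[:,:,::-1].copy()
for P,c in [((606,166,62),(0,255,0)),((427,167,62),(0,255,0)),((484,303,94),(255,0,255)),((484,303,113),(255,0,255)),((484,303,173),(255,0,255)),((487,301,92),(255,255,0)),((434,273,48),(0,255,255)),((542,331,48),(0,255,255))]:
    q=proj("scene",P); b[int(round(q[1])),int(round(q[0]))]=c
cv2.imwrite("pics/s4.png",cv2.resize(b[90:240,140:290],None,fx=4,fy=4,interpolation=cv2.INTER_NEAREST))
E
```

```text
(487, 301, 92) [201.1 160. ] [255.4 250. ]
(487, 301, 82) [201.4 163.1] [257.2 265.6]
(487, 301, 0) [204.3 187.7] [271.5 388.3]
(484, 303, 94) [199.7 159.5] [248.6 247.4]
(484, 303, 127) [198.5 148.9] [242.4 194.6]
(606, 166, 62) [264.8 172.4] [574.2 312.2]
(427, 167, 62) [211.8 196.4] [309.1 431.9]
(438, -9, 154) [259.1 192.2] [545.4 411. ]
(405, 125, 154) [210.9 174.4] [304.6 321.9]
```

View pics/s4.png

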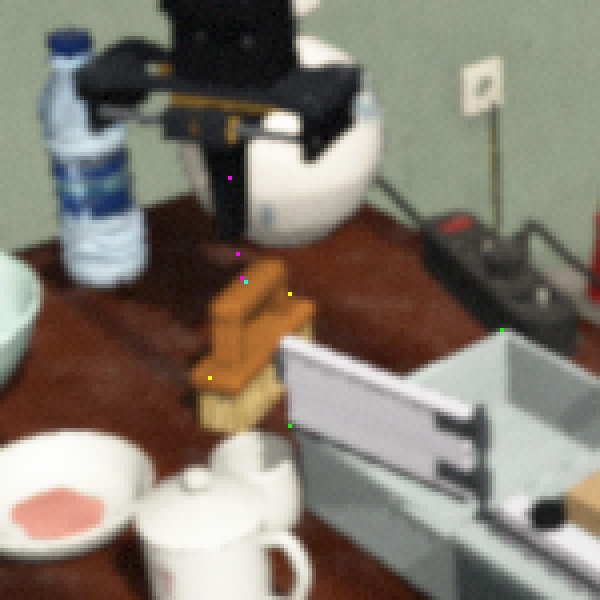

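The scene and wrist views agree that the real fingertips sit about 33 mm above the reported TCP. In the scene the tip shows at the height of z≈127 when 94 is reported, and the jaw gap in the wrist view implies a depth about 35 mm shorter. So the jaws closed just above the grip bar and the brush did not move. I'll check the offset and regrasp lower.

```bash
python3 -c "
from cell import env
print(env.grip_point_offset,[a for a in dir(env) if a[0]!='_'],env.state()['eef_pos'])"
```

```text
18.8 ['IKError', 'calibration', 'grip_point_offset', 'job_done', 'place_of', 'read_camera', 'state', 'trace'] [483.76126985 302.92465124  93.45009117]
```

Call:
drive_tool(commands=[{"dx": 2,"dy": -2,"dz": 0,"yaw": 0},{"dx": 0,"dy": 0,"dz": 0,"yaw": 0},{"dx": 0,"dy": 0,"dz": 0,"yaw": 0},{"dx": 0,"dy": 0,"dz": 0,"yaw": 0},{"dx": 0,"dy": 0,"dz": 0,"yaw": 0}], grip=0.65)

```text
t: 5.83
eef_pos: [485.7, 300.9, 93.0]
tcp_rot: [3.141, -0.0, -2.644]
ft_force: [0.2, 0.1, -0.2]
opening: 0.299
```

Call:
drive_tool(commands=[{"dx": 0,"dy": 0,"dz": 0,"yaw": 0},{"dx": 0,"dy": 0,"dz": 0,"yaw": 0},{"dx": 0,"dy": 0,"dz": 0,"yaw": 0},{"dx": 0,"dy": 0,"dz": 0,"yaw": 0}])

```text
t: 6.17
eef_pos: [485.7, 300.9, 93.1]
tcp_rot: [3.142, -0.0, -2.644]
ft_force: [-1.0, -0.1, -0.3]
opening: 0.58
```

Call:
drive_tool(commands=[{"dx": 0,"dy": 0,"dz": -15,"yaw": 0},{"dx": 0,"dy": 0,"dz": -15,"yaw": 0},{"dx": 0,"dy": 0,"dz": -15,"yaw": 0},{"dx": 0,"dy": 0,"dz": -10,"yaw": 0},{"dx": 0,"dy": 0,"dz": -6,"yaw": 0}])

```text
t: 6.58
eef_pos: [485.4, 300.7, 31.0]
tcp_rot: [3.141, -0.001, -2.644]
ft_force: [0.5, 1.1, 0.2]
opening: 0.654
```

Call:
drive_tool(commands=[{"dx": 0,"dy": 0,"dz": 0,"yaw": 0},{"dx": 0,"dy": 0,"dz": 0,"yaw": 0},{"dx": 0,"dy": 0,"dz": 0,"yaw": 0},{"dx": 0,"dy": 0,"dz": 0,"yaw": 0},{"dx": 0,"dy": 0,"dz": 0,"yaw": 0}], grip=0)

```text
t: 7.0
eef_pos: [486.0, 301.1, 32.8]
tcp_rot: [3.142, 0.001, -2.644]
ft_force: [-0.2, -0.3, 0.1]
opening: 0.356
```

Call:
drive_tool(commands=[{"dx": 0,"dy": 0,"dz": 0,"yaw": 0},{"dx": 0,"dy": 0,"dz": 0,"yaw": 0}])

```text
t: 7.17
eef_pos: [485.9, 301.0, 32.5]
tcp_rot: [3.142, 0.001, -2.644]
ft_force: [0.2, -0.9, 2.9]
opening: 0.254
```

```bash
python3 two.py 5
```

```text
[485.87914732 300.93915721  32.46914819] [258.32374086 216.37538269] [264.40492547 341.59229847]
```

View pics/s5.png

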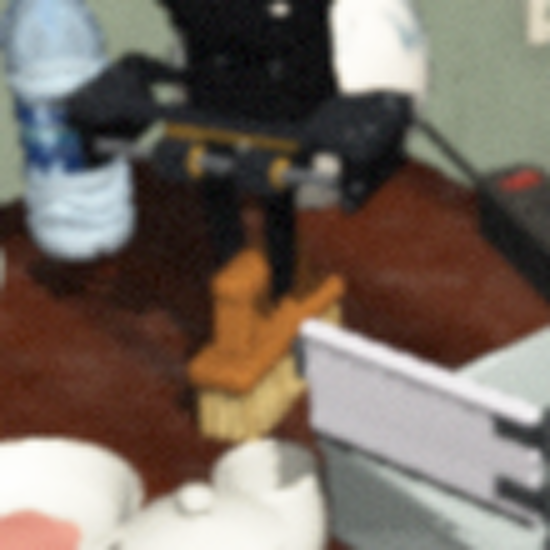

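View pics/w5.png

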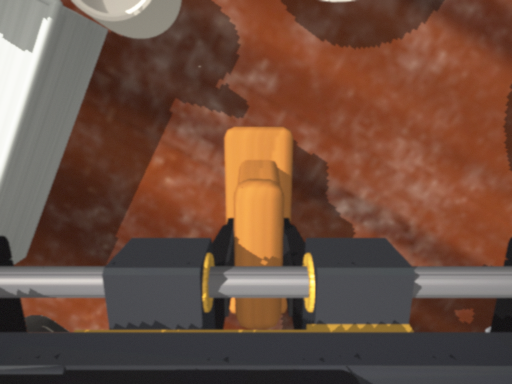

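The jaws now hold the bar at an opening of 0.254, which is about 24 mm. With the bristles on the bench the TCP reads z=32.5. I'm lifting and carrying it to the wall end of the lane, with the lane middle at x≈517–520.

Call:
drive_tool(commands=[{"dx": 0,"dy": 0,"dz": 15,"yaw": 0},{"dx": 0,"dy": 0,"dz": 35,"yaw": 0},{"dx": 0,"dy": 0,"dz": 40,"yaw": 0},{"dx": 0,"dy": 0,"dz": 40,"yaw": 0},{"dx": 0,"dy": 0,"dz": 40,"yaw": 0}])

```text
t: 7.68
eef_pos: [485.2, 300.7, 203.8]
tcp_rot: [3.141, -0.001, -2.644]
ft_force: [1.3, 0.7, -2.1]
opening: 0.252
```

Call:
drive_tool(commands=[{"dx": 2,"dy": -30,"dz": 0,"yaw": -2},{"dx": 2,"dy": -35,"dz": 0,"yaw": -2},{"dx": 2,"dy": -35,"dz": 0,"yaw": -2},{"dx": 2,"dy": -35,"dz": 0,"yaw": -2},{"dx": 2,"dy": -35,"dz": 0,"yaw": -2}])

```text
t: 8.1
eef_pos: [495.3, 129.4, 202.1]
tcp_rot: [3.141, -0.0, -2.82]
ft_force: [0.8, 0.0, -2.1]
opening: 0.25
```

Call:
drive_tool(commands=[{"dx": 2,"dy": -35,"dz": 0,"yaw": -2},{"dx": 2,"dy": -35,"dz": 0,"yaw": -2},{"dx": 2,"dy": -35,"dz": 0,"yaw": -2},{"dx": 2,"dy": -35,"dz": 0,"yaw": -2},{"dx": 2,"dy": -35,"dz": 0,"yaw": -2}])

```text
t: 8.52
eef_pos: [505.4, -45.7, 202.1]
tcp_rot: [3.141, -0.0, -2.995]
ft_force: [0.8, 1.2, -2.3]
opening: 0.251
```

Call:
drive_tool(commands=[{"dx": 2,"dy": -35,"dz": 0,"yaw": -2},{"dx": 2,"dy": -35,"dz": 0,"yaw": -2},{"dx": 2,"dy": -35,"dz": 0,"yaw": -2},{"dx": 2,"dy": -35,"dz": 0,"yaw": -1.8},{"dx": 2,"dy": -30,"dz": 0,"yaw": 0}])

```text
t: 8.93
eef_pos: [515.3, -216.3, 201.9]
tcp_rot: [3.141, -0.0, -3.132]
ft_force: [0.0, 0.8, -2.2]
opening: 0.25
```

Call:
drive_tool(commands=[{"dx": 2,"dy": -25,"dz": 0,"yaw": 0},{"dx": 2,"dy": -20,"dz": 0,"yaw": 0},{"dx": 0,"dy": 0,"dz": 0,"yaw": 0}])

```text
t: 9.18
eef_pos: [519.7, -262.4, 201.5]
tcp_rot: [-3.141, -0.0, -3.132]
ft_force: [-0.7, -0.2, -2.2]
opening: 0.251
```

```bash
python3 - <<'E'
from rect import *
np.set_printoptions(precision=3,suppress=True)
s=env.state();print(s['t'],s['eef_pos'],s['tcp_rot'],s['joints'],s['opening'])
a=env.read_camera("wrist")[:,:,::-1];b=env.read_camera("scene")[:,:,::-1]
cv2.imwrite("pics/w6.png",a);cv2.imwrite("pics/s6.png",cv2.resize(b[100:330,220:480],None,fx=2.5,fy=2.5,interpolation=cv2.INTER_CUBIC))
for q in ("bench_brush","brush_grip"):
  for n in("scene","top"): print(q,n,[(l['pixel'],l['conf']) for l in env.place_of(q,n)[:2]])
E
```

```text
9.1833 [ 519.674 -262.38   201.528] [-3.141 -0.    -3.132] [-0.581  0.409  1.64  -0.001  1.092 -2.161] 0.2505886043627675
bench_brush scene [([379.8, 222.4], 0.7)]
bench_brush top [([171.8, 224.0], 0.93)]
brush_grip scene [([389.8, 186.5], 0.75)]
brush_grip top [([164.5, 220.7], 0.76)]
```

View pics/w6.png

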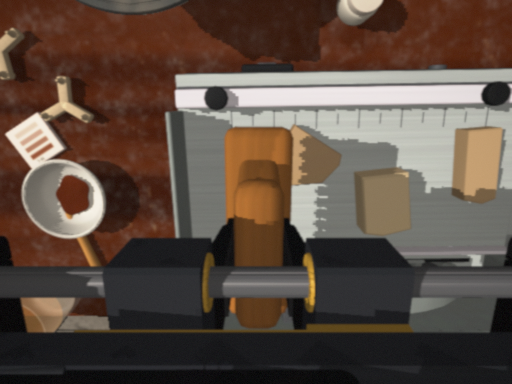

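View pics/s6.png

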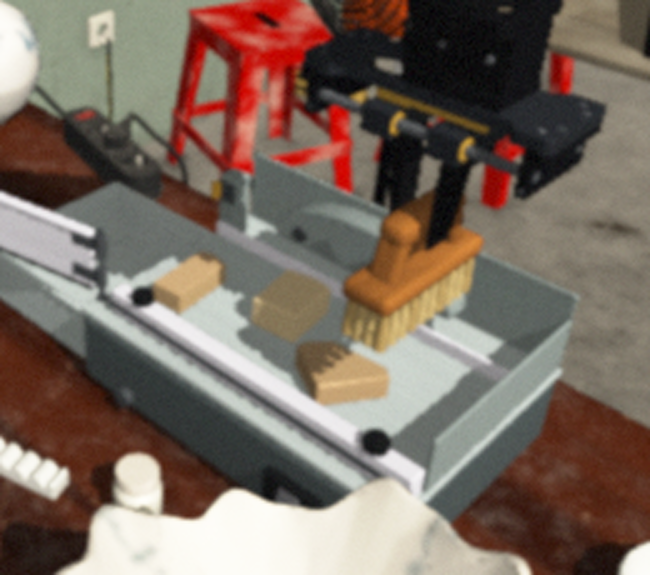

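```bash
python3 - <<'E'
from rect import *
np.set_printoptions(precision=1,suppress=True)
for px,z in [((183,150),85),((168,150),135),((183,150),135),((330,105),109),((330,250),99),((292,180),107),((298,125),107),((340,155),107)]: print(px,z,onz("wrist",px,z))
E
```

```text
(183, 150) 85 [ 493.8 -331.1   85. ]
(168, 150) 135 [ 486.9 -332.2  135. ]
(183, 150) 135 [ 486.7 -319.9  135. ]
(330, 105) 109 [ 449.6 -196.8  109. ]
(330, 250) 99 [ 590.3 -185.1   99. ]
(292, 180) 107 [ 517.1 -226.9  107. ]
(298, 125) 107 [ 467.1 -223.5  107. ]
(340, 155) 107 [ 493.3 -184.4  107. ]
```

Call:
drive_tool(commands=[{"dx": 0,"dy": -16,"dz": 0,"yaw": 0},{"dx": 0,"dy": -16,"dz": 0,"yaw": 0},{"dx": 0,"dy": 0,"dz": -15,"yaw": 0},{"dx": 0,"dy": 0,"dz": 0,"yaw": 0}])

```text
t: 9.82
eef_pos: [519.0, -292.0, 185.2]
tcp_rot: [3.14, -0.002, -3.13]
ft_force: [-0.4, 0.2, -2.4]
opening: 0.251
```

```bash
python3 - <<'E'
from rect import *
a=env.read_camera("wrist")[:,:,::-1];b=env.read_camera("scene")[:,:,::-1]
cv2.imwrite("pics/w7.png",np.hstack([cv2.resize(a[60:260,130:400],None,fx=1.5,fy=1.5),cv2.resize(b[150:310,330:470],None,fx=2.2,fy=1.875)]))
E
```

```text
(no output)
```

View pics/w7.png

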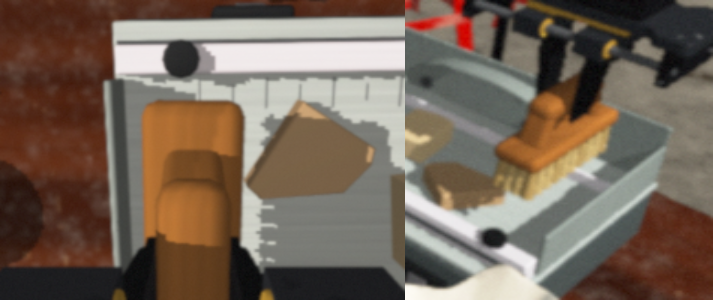

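Call:
drive_tool(commands=[{"dx": 0,"dy": -2,"dz": -15,"yaw": 0},{"dx": 0,"dy": 0,"dz": -15,"yaw": 0},{"dx": 0,"dy": 0,"dz": -15,"yaw": 0},{"dx": 0,"dy": 0,"dz": -10,"yaw": 0},{"dx": 0,"dy": 0,"dz": 0,"yaw": 0}])

```text
t: 10.33
eef_pos: [519.2, -292.7, 130.8]
tcp_rot: [3.14, -0.002, -3.129]
ft_force: [-0.1, 0.8, -2.1]
opening: 0.25
```

Call:
drive_tool(commands=[{"dx": 0,"dy": 0,"dz": -5,"yaw": 0},{"dx": 0,"dy": 0,"dz": -5,"yaw": 0},{"dx": 0,"dy": 0,"dz": 0,"yaw": 0}])

```text
t: 10.58
eef_pos: [519.7, -293.0, 121.9]
tcp_rot: [3.141, -0.0, -3.129]
ft_force: [-0.0, 0.0, -0.7]
opening: 0.248
```

```bash
python3 - <<'E'
from rect import *
print(env.state()['eef_pos'],env.state()['ft_force'],env.state()['moment'])
a=env.read_camera("wrist")[:,:,::-1];b=env.read_camera("scene")[:,:,::-1]
cv2.imwrite("pics/w8.png",np.hstack([cv2.resize(a[60:260,130:400],None,fx=1.5,fy=1.5),cv2.resize(b[150:310,330:470],None,fx=2.2,fy=1.875)]))
E
```

```text
[ 519.72302688 -293.02642865  121.90668707] [-0.02598111  0.00957441 -0.69713447] [ 0.04166632  0.03435482 -0.02302484]
```

View pics/w8.png

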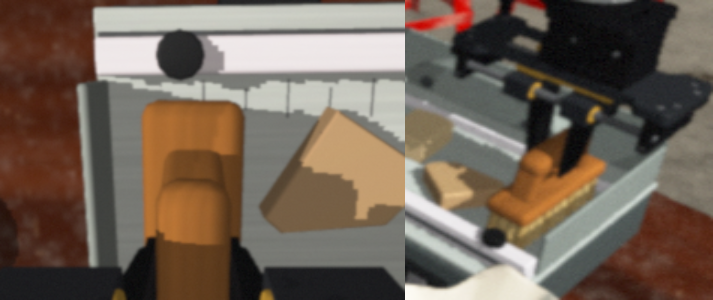

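Call:
drive_tool(commands=[{"dx": 0,"dy": 8,"dz": 1,"yaw": 0},{"dx": 0,"dy": 12,"dz": 0,"yaw": 0},{"dx": 0,"dy": 12,"dz": 0,"yaw": 0},{"dx": 0,"dy": 12,"dz": 0,"yaw": 0},{"dx": 0,"dy": 12,"dz": 0,"yaw": 0}])

```text
t: 11.1
eef_pos: [519.7, -235.5, 123.4]
tcp_rot: [3.142, 0.0, -3.129]
ft_force: [0.4, -0.5, -1.7]
opening: 0.25
```

Call:
drive_tool(commands=[{"dx": -0.5,"dy": 12,"dz": 0,"yaw": 0},{"dx": 0,"dy": 12,"dz": 0,"yaw": 0},{"dx": 0,"dy": 12,"dz": 0,"yaw": 0},{"dx": -0.5,"dy": 12,"dz": 0,"yaw": 0},{"dx": 0,"dy": 12,"dz": 0,"yaw": 0}])

```text
t: 11.52
eef_pos: [518.7, -175.9, 123.2]
tcp_rot: [-3.142, 0.0, -3.129]
ft_force: [0.6, -1.7, -0.6]
opening: 0.247
```

```bash
cat > st.py <<'E'
import sys
from rect import *
k=sys.argv[1];s=env.state()
print(s['t'],s['eef_pos'],s['ft_force'],s['moment'])
a=env.read_camera("wrist")[:,:,::-1];b=env.read_camera("scene")[:,:,::-1]
cv2.imwrite(f"pics/{k}.png",np.hstack([cv2.resize(a[40:270,130:512],None,fx=1.2,fy=1.3),cv2.resize(b[150:310,220:420],None,fx=1.6,fy=1.87)]))
E
python3 st.py c1
```

```text
11.5167 [ 518.67248663 -175.90490184  123.23749417] [ 0.55317172 -1.68245456 -0.64663623] [-0.28307115  0.07390229  0.05688966]
```

View pics/c1.png

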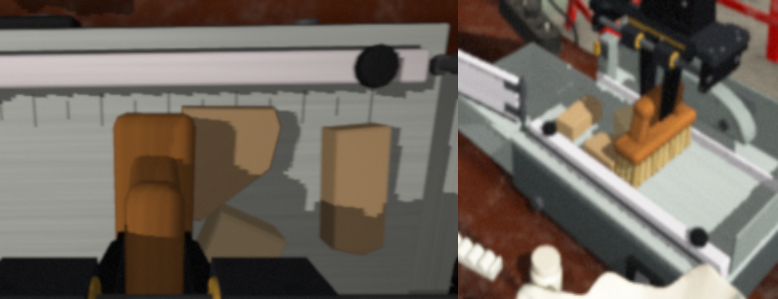

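Call:
drive_tool(commands=[{"dx": -1,"dy": 12,"dz": 0,"yaw": 0},{"dx": -1,"dy": 12,"dz": 0,"yaw": 0},{"dx": -1,"dy": 12,"dz": 0,"yaw": 0},{"dx": -1,"dy": 12,"dz": 0,"yaw": 0},{"dx": 0,"dy": 12,"dz": 0,"yaw": 0}])

```text
t: 12.03
eef_pos: [514.4, -115.9, 123.1]
tcp_rot: [3.141, -0.0, -3.129]
ft_force: [0.4, -1.6, -1.3]
opening: 0.249
```

```bash
python3 st.py c2
```

```text
12.0333 [ 514.40996185 -115.85262928  123.13708789] [ 0.37114487 -1.58166249 -1.28320088] [-0.26789796  0.02482486  0.01956528]
```

View pics/c2.png

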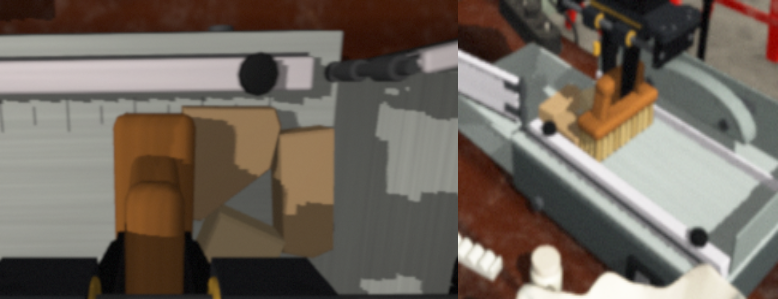

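Call:
drive_tool(commands=[{"dx": 0,"dy": 12,"dz": 0,"yaw": 0},{"dx": 0,"dy": 12,"dz": 0,"yaw": 0},{"dx": 0,"dy": 12,"dz": 0,"yaw": 0},{"dx": 0,"dy": 10,"dz": 0,"yaw": 0},{"dx": 0,"dy": 0,"dz": 0,"yaw": 0}])

```text
t: 12.55
eef_pos: [514.5, -69.0, 123.1]
tcp_rot: [3.141, -0.001, -3.128]
ft_force: [0.6, 0.6, -1.9]
opening: 0.246
```

```bash
python3 st.py c3
```

```text
12.55 [514.49541692 -69.02787864 123.1069469 ] [ 0.55581608  0.5985544  -1.88230312] [-0.01006098  0.03889833 -0.03817191]
```

View pics/c3.png

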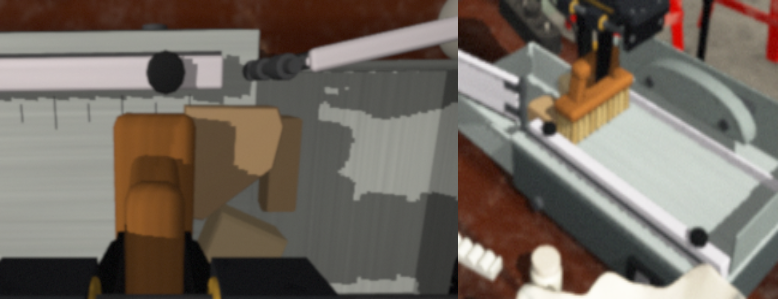

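Call:
drive_tool(commands=[{"dx": 0,"dy": 14,"dz": 0,"yaw": 0},{"dx": 0,"dy": 20,"dz": 0,"yaw": 0},{"dx": 0,"dy": 22,"dz": 0,"yaw": 0},{"dx": 0,"dy": 10,"dz": 0,"yaw": 0},{"dx": 0,"dy": 0,"dz": 0,"yaw": 0}])

```text
t: 13.07
eef_pos: [514.7, -3.9, 123.1]
tcp_rot: [3.141, -0.0, -3.128]
ft_force: [-0.5, -0.1, -1.6]
opening: 0.251
```

```bash
python3 st.py c4
```

```text
13.0667 [514.67085253  -3.86295776 123.12496898] [-0.45614608 -0.11201918 -1.596023  ] [ 0.03235997  0.01332581 -0.02501385]
```

View pics/c4.png

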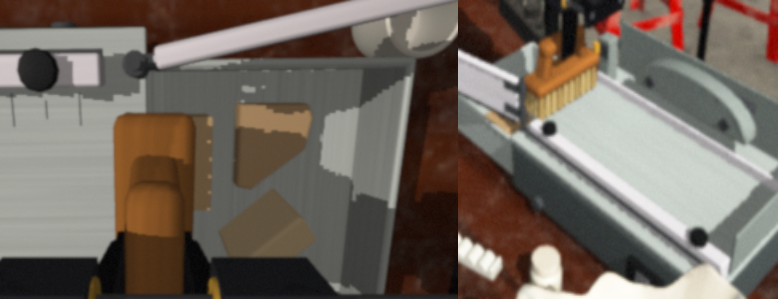

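All three offcuts appear to be in the pan: the corner at (270,140), the brick at (265,225), and the strip beside the brush at (203,160). I'm lifting and carrying the brush back to the bench.

Call:
drive_tool(commands=[{"dx": 0,"dy": 0,"dz": 25,"yaw": 0},{"dx": -2,"dy": 20,"dz": 20,"yaw": 0},{"dx": -2,"dy": 35,"dz": 0,"yaw": 0},{"dx": -2,"dy": 38,"dz": 0,"yaw": 0},{"dx": -2,"dy": 38,"dz": 0,"yaw": 0}])

```text
t: 13.58
eef_pos: [507.1, 125.9, 168.6]
tcp_rot: [3.142, 0.001, -3.132]
ft_force: [-0.3, 0.7, -1.9]
opening: 0.251
```

Call:
drive_tool(commands=[{"dx": -2,"dy": 38,"dz": 0,"yaw": 0},{"dx": -2,"dy": 38,"dz": 0,"yaw": 0},{"dx": -2,"dy": 38,"dz": 0,"yaw": 0},{"dx": -2,"dy": 35,"dz": 0,"yaw": 0},{"dx": 0,"dy": 18,"dz": 0,"yaw": 0}])

```text
t: 14.0
eef_pos: [498.8, 295.3, 168.0]
tcp_rot: [3.141, 0.0, -3.128]
ft_force: [-0.0, -0.7, -1.6]
opening: 0.251
```

```bash
python3 - <<'E'
from rect import *
np.set_printoptions(precision=1,suppress=True)
print(env.state()['t'],env.state()['eef_pos'])
for n in("top","scene"):
  b=env.read_camera(n)[:,:,::-1]
  cv2.imwrite(f"pics/d_{n}.png",cv2.resize(b[120:300,150:350],None,fx=3.5,fy=3.3,interpolation=cv2.INTER_CUBIC))
for q,z in dict(offcut_strip=16,offcut_corner=16,offcut_brick=20,saw_pan=5,door_edge=123,door_hinge=120).items():
  for n in("top","scene"): print(q,n,[(l['pixel'],round(l['conf'],2),onz(n,l['pixel'],z)) for l in env.place_of(q,n)[:2]])
E
```

```text
14.0 [498.8 295.3 168. ]
offcut_strip top [([272.0, 217.3], 0.52, array([490.2,  34.1,  16. ]))]
offcut_strip scene []
offcut_corner top [([257.4, 222.3], 0.95, array([478.6,  72.1,  16. ]))]
offcut_corner scene [([248.6, 217.5], 0.62, array([477.1,  82.9,  16. ]))]
offcut_brick top [([246.3, 189.2], 0.93, array([565.9,  97.9,  20. ]))]
offcut_brick scene [([273.0, 198.0], 0.78, array([578.6, 102.3,  20. ]))]
saw_pan top [([255.9, 205.8], 0.6, array([523.7,  74.5,   5. ]))]
saw_pan scene [([263.4, 215.8], 0.93, array([519.3,  74.3,   5. ]))]
door_edge top [([230.8, 249.6], 0.7, array([405.8, 133.7, 123. ])), ([245.2, 183.5], 0.16, array([556.5,  97.1, 123. ]))]
door_edge scene [([213.2, 185.9], 0.97, array([406.3, 122.3, 123. ]))]
door_hinge top [([295.0, 230.3], 0.92, array([443.9, -12.5, 120. ]))]
door_hinge scene [([259.8, 205.7], 0.89, array([437.1, -11.2, 120. ]))]
```

View pics/d_top.png

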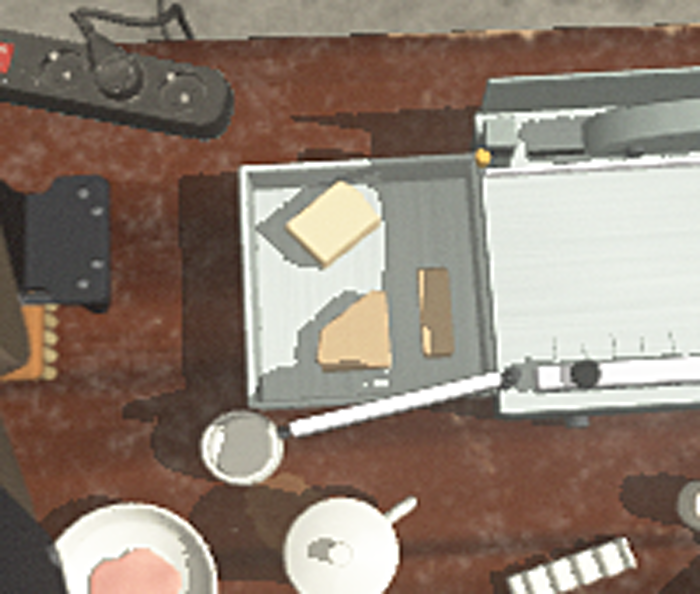

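View pics/d_scene.png

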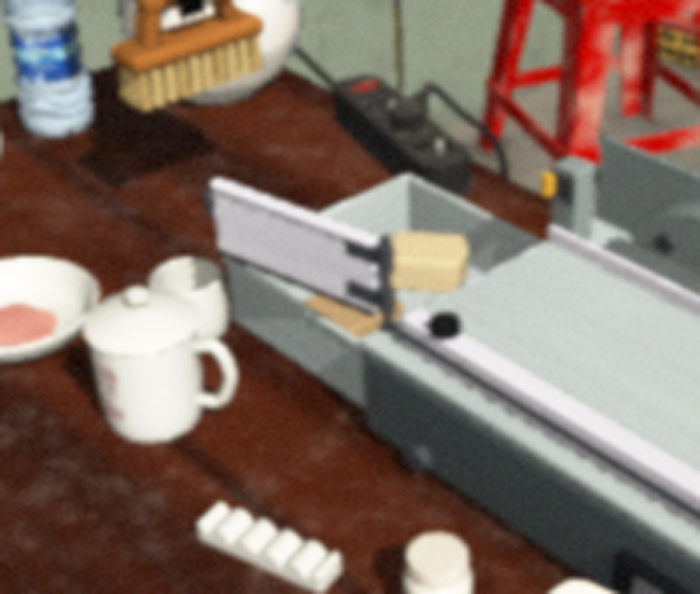

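The top view shows all three offcuts inside the pan: brick (333,225), corner (355,330) and strip (435,310). I'm lowering the brush to the bench.

Call:
drive_tool(commands=[{"dx": 0,"dy": 0,"dz": -30,"yaw": 0},{"dx": 0,"dy": 0,"dz": -35,"yaw": 0},{"dx": 0,"dy": 0,"dz": -30,"yaw": 0},{"dx": 0,"dy": 0,"dz": -20,"yaw": 0},{"dx": 0,"dy": 0,"dz": -10,"yaw": 0}])

```text
t: 15.12
eef_pos: [497.7, 292.4, 40.6]
tcp_rot: [-3.14, -0.003, -3.129]
ft_force: [-0.1, -0.2, -1.9]
opening: 0.256
```

Call:
drive_tool(commands=[{"dx": 0,"dy": 0,"dz": -4,"yaw": 0},{"dx": 0,"dy": 0,"dz": -3,"yaw": 0},{"dx": 0,"dy": 0,"dz": -2,"yaw": 0},{"dx": 0,"dy": 0,"dz": -1,"yaw": 0},{"dx": 0,"dy": 0,"dz": 0,"yaw": 0}])

```text
t: 15.53
eef_pos: [499.1, 293.1, 34.0]
tcp_rot: [3.141, 0.001, -3.129]
ft_force: [0.1, -0.4, -2.0]
opening: 0.246
```

Call:
drive_tool(commands=[{"dx": 0,"dy": 0,"dz": -1,"yaw": 0},{"dx": 0,"dy": 0,"dz": -0.7,"yaw": 0},{"dx": 0,"dy": 0,"dz": 0,"yaw": 0}])

```text
t: 15.78
eef_pos: [499.2, 293.1, 32.5]
tcp_rot: [3.141, 0.001, -3.129]
ft_force: [-1.9, -1.7, 5.2]
opening: 0.248
```

Call:
drive_tool(commands=[{"dx": 0,"dy": 0,"dz": 0,"yaw": 0},{"dx": 0,"dy": 0,"dz": 0,"yaw": 0},{"dx": 0,"dy": 0,"dz": 0,"yaw": 0},{"dx": 0,"dy": 0,"dz": 0,"yaw": 0},{"dx": 0,"dy": 0,"dz": 0,"yaw": 0}], grip=0.7)

```text
t: 16.2
eef_pos: [498.8, 292.9, 31.4]
tcp_rot: [3.141, -0.0, -3.129]
ft_force: [-0.2, 0.5, -1.4]
opening: 0.547
```

Call:
drive_tool(commands=[{"dx": 0,"dy": 0,"dz": 0,"yaw": 0},{"dx": 0,"dy": 0,"dz": 10,"yaw": 0},{"dx": 0,"dy": 0,"dz": 20,"yaw": 0},{"dx": 0,"dy": 0,"dz": 35,"yaw": 0},{"dx": 0,"dy": 0,"dz": 35,"yaw": 0}])

```text
t: 16.62
eef_pos: [498.2, 292.6, 132.6]
tcp_rot: [-3.141, -0.002, -3.129]
ft_force: [0.5, 0.4, 0.1]
opening: 0.7
```

```bash
python3 two.py 9
```

```text
[500.92725769 293.97355189 137.25011351] [258.10579606 216.42547194] [275.33418776 173.78076137]
```

View pics/s9.png

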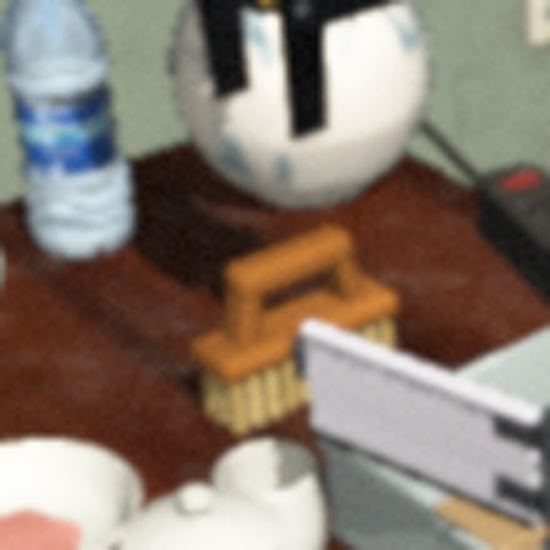

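View pics/w9.png

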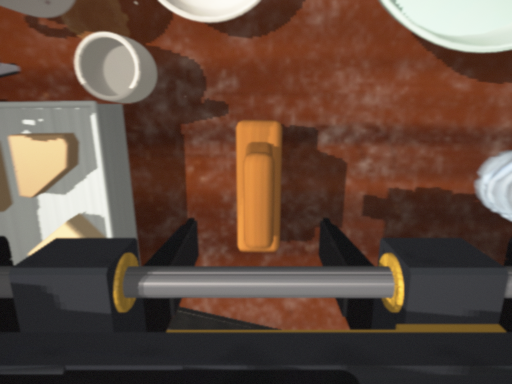

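The brush is standing on its bristles at about (500,293). Next I'll straddle the door plate with the jaws half open and swing it shut.

Call:
drive_tool(commands=[{"dx": -8,"dy": -18,"dz": 10,"yaw": -6.9},{"dx": -8,"dy": -18,"dz": 3,"yaw": -6.9},{"dx": -8,"dy": -18,"dz": 0,"yaw": -6.9},{"dx": -8,"dy": -18,"dz": 0,"yaw": -6.9},{"dx": -8,"dy": -18,"dz": 0,"yaw": -6.9}], grip=0.5)

```text
t: 17.13
eef_pos: [458.2, 202.1, 144.8]
tcp_rot: [3.141, 0.0, 2.546]
ft_force: [0.9, -1.9, 0.5]
opening: 0.503
```

Call:
drive_tool(commands=[{"dx": -8,"dy": -18,"dz": 0,"yaw": -6.9},{"dx": -8,"dy": -18,"dz": 0,"yaw": -6.9},{"dx": -8,"dy": -18,"dz": 0,"yaw": -6.9},{"dx": -8,"dy": -18,"dz": 0,"yaw": -6.9},{"dx": -8,"dy": -18,"dz": 0,"yaw": -6.9}])

```text
t: 17.55
eef_pos: [418.2, 112.2, 144.7]
tcp_rot: [3.141, 0.0, 1.944]
ft_force: [0.1, 0.3, 0.3]
opening: 0.502
```

Call:
drive_tool(commands=[{"dx": -7,"dy": -22,"dz": 0,"yaw": -6.7},{"dx": 0,"dy": 0,"dz": 0,"yaw": 0},{"dx": 0,"dy": 0,"dz": 0,"yaw": 0}])

```text
t: 17.8
eef_pos: [411.7, 90.4, 144.8]
tcp_rot: [3.141, 0.0, 1.832]
ft_force: [-0.5, -0.9, 0.4]
opening: 0.5
```

```bash
python3 - <<'E'
from rect import *
np.set_printoptions(precision=2,suppress=True)
s=env.state();print(s['t'],s['eef_pos'],s['tcp_rot'],s['joints'],s['opening'])
C=cam("wrist");a=env.read_camera("wrist");cv2.imwrite("pics/w10.png",a[:,:,::-1])
rect("wrist",154,370,470,0,150,4.5,a,"pics/w10r.png",C,25)
b=env.read_camera("scene")[:,:,::-1]
cv2.imwrite("pics/s10.png",cv2.resize(b[90:240,150:320],None,fx=4,fy=3.8,interpolation=cv2.INTER_CUBIC))
print(proj("wrist",s['eef_pos']+[0,0,33],C))
E
```

```text
17.8 [411.74  90.35 144.81] [3.14 0.   1.83] [ 0.06  0.25  2.08  0.    0.81 -0.2 ] 0.5000511832232613
[257.57 236.69]
```

View pics/w10.png

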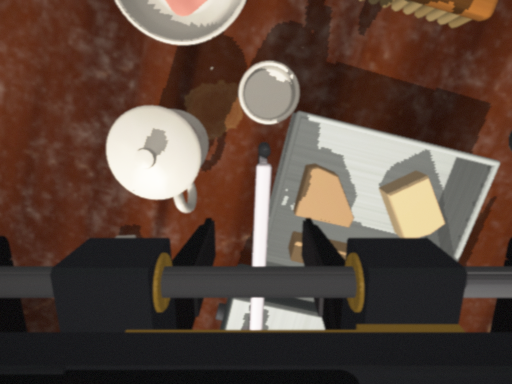

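View pics/w10r.png

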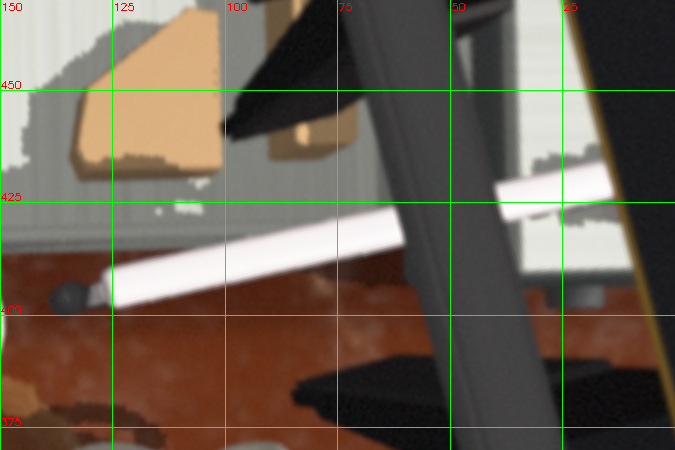

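View pics/s10.png

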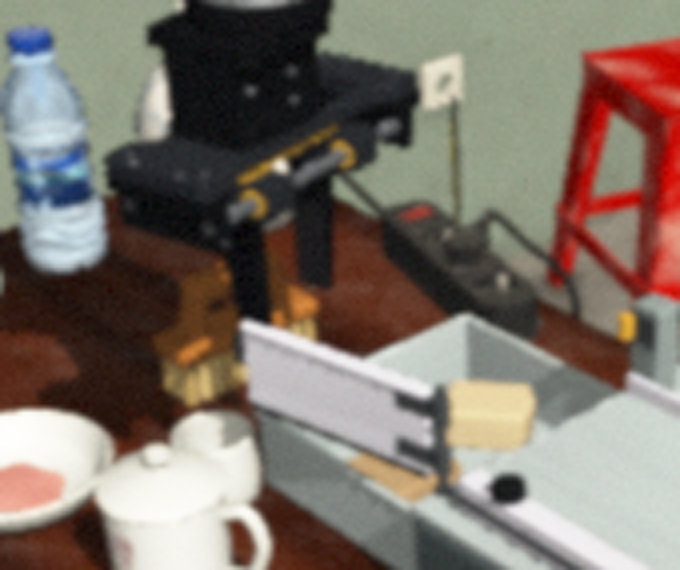

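```bash
python3 - <<'E'
import numpy as np
H=np.array([438,-10.]);P=None
def p(t,c):
    t=np.radians(t);return H+105*np.array([np.cos(t),np.sin(t)])+c*np.array([np.sin(t),-np.cos(t)])
prev=np.array([411.7,90.4])
for t,c in [(104.9,7),(104,14),(103,19)]+[(x,19) for x in range(97,0,-6)]+[(0,19)]:
    q=p(t,c);print(t,q.round(1),(q-prev).round(1));prev=q
E
```

```text
104.9 [417.8  93.3] [6.1 2.9]
104 [426.2  95.3] [8.4 2. ]
103 [432.9  96.6] [6.7 1.3]
97 [444.1  96.5] [11.2 -0.1]
91 [455.2  95.3] [11.1 -1.2]
85 [466.1  92.9] [10.9 -2.4]
79 [476.7  89.4] [10.6 -3.5]
73 [486.9  84.9] [10.2 -4.6]
67 [496.5  79.2] [ 9.6 -5.6]
61 [505.5  72.6] [ 9.  -6.6]
55 [513.8  65.1] [ 8.3 -7.5]
49 [521.2  56.8] [ 7.4 -8.3]
43 [527.8  47.7] [ 6.5 -9.1]
37 [533.3  38. ] [ 5.5 -9.7]
31 [537.8  27.8] [  4.5 -10.2]
25 [541.2  17.2] [  3.4 -10.6]
19 [543.5   6.2] [  2.3 -10.9]
13 [544.6  -4.9] [  1.1 -11.1]
7 [544.5 -16.1] [ -0.1 -11.2]
1 [543.3 -27.2] [ -1.2 -11.1]
0 [543. -29.] [-0.3 -1.8]
```

Call:
drive_tool(commands=[{"dx": 2,"dy": 0,"dz": -15,"yaw": 0},{"dx": 0,"dy": 0,"dz": -15,"yaw": 0},{"dx": 0,"dy": 0,"dz": -15,"yaw": 0},{"dx": 0,"dy": 0,"dz": -15,"yaw": 0},{"dx": 0,"dy": 0,"dz": 0,"yaw": 0}])

```text
t: 18.32
eef_pos: [412.9, 91.6, 82.5]
tcp_rot: [-3.138, -0.001, 1.835]
ft_force: [0.5, 0.2, 0.5]
opening: 0.501
```

Call:
drive_tool(commands=[{"dx": 6,"dy": 2,"dz": 0,"yaw": 0},{"dx": 7,"dy": 2,"dz": 0,"yaw": -1},{"dx": 7,"dy": 1,"dz": 0,"yaw": -1},{"dx": 11,"dy": 0,"dz": 0,"yaw": -6},{"dx": 11,"dy": -1,"dz": 0,"yaw": -6}])

```text
t: 18.73
eef_pos: [457.0, 95.3, 85.2]
tcp_rot: [3.14, 0.0, 1.584]
ft_force: [-0.8, -0.4, 0.2]
opening: 0.501
```

Call:
drive_tool(commands=[{"dx": 11,"dy": -2.5,"dz": 0,"yaw": -6},{"dx": 10.5,"dy": -3.5,"dz": 0,"yaw": -6},{"dx": 10,"dy": -4.5,"dz": 0,"yaw": -6},{"dx": 9.5,"dy": -5.5,"dz": 0,"yaw": -6},{"dx": 0,"dy": 0,"dz": 0,"yaw": 0}])

```text
t: 19.15
eef_pos: [499.2, 78.5, 85.2]
tcp_rot: [3.139, -0.001, 1.164]
ft_force: [-0.3, 0.0, 0.4]
opening: 0.5
```

```bash
python3 - <<'E'
from rect import *
np.set_printoptions(precision=2,suppress=True)
s=env.state();print(s['t'],s['eef_pos'],s['tcp_rot'],s['ft_force'])
a=env.read_camera("wrist");b=env.read_camera("scene")
cv2.imwrite("pics/c11.png",np.hstack([cv2.resize(a,(400,300)),cv2.resize(b[90:240,190:390],(400,300))])[:,:,::-1])
print([(l['pixel'],l['conf'],onz("scene",l['pixel'],123)) for l in env.place_of("door_edge","scene")[:1]])
E
```

```text
19.15 [499.25  78.5   85.2 ] [ 3.14 -0.    1.16] [-0.27  0.02  0.35]
[([247.8, 175.1], 0.58, array([498.29, 105.38, 123.  ]))]
```

View pics/c11.png

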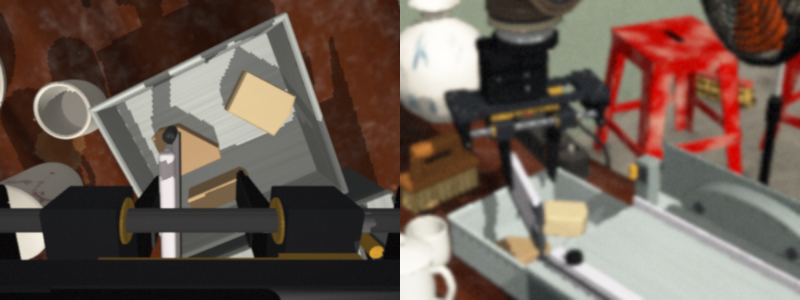

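The door is following the left finger and now stands at about 65°. I'll keep swinging it.

Call:
drive_tool(commands=[{"dx": 7,"dy": -7,"dz": 0,"yaw": -6},{"dx": 8,"dy": -7.5,"dz": 0,"yaw": -6},{"dx": 7.5,"dy": -8.5,"dz": 0,"yaw": -6},{"dx": 6.5,"dy": -9,"dz": 0,"yaw": -6},{"dx": 5.5,"dy": -10,"dz": 0,"yaw": -6}])

```text
t: 19.72
eef_pos: [531.3, 37.2, 84.8]
tcp_rot: [3.142, -0.0, 0.644]
ft_force: [-0.3, 1.7, 0.8]
opening: 0.499
```

Call:
drive_tool(commands=[{"dx": 4.5,"dy": -10,"dz": 0,"yaw": -6},{"dx": 3.5,"dy": -10.5,"dz": 0,"yaw": -6},{"dx": 2,"dy": -11,"dz": 0,"yaw": -6},{"dx": 0,"dy": 0,"dz": 0,"yaw": 0}])

```text
t: 20.05
eef_pos: [541.4, 4.6, 84.7]
tcp_rot: [3.141, -0.0, 0.329]
ft_force: [-0.7, 0.3, -0.2]
opening: 0.498
```

```bash
python3 - <<'E'
from rect import *
np.set_printoptions(precision=2,suppress=True)
s=env.state();print(s['t'],s['eef_pos'],s['tcp_rot'],s['ft_force'])
a=env.read_camera("wrist");b=env.read_camera("scene")
cv2.imwrite("pics/c12.png",np.hstack([cv2.resize(a,(400,300)),cv2.resize(b[90:240,190:390],(400,300))])[:,:,::-1])
E
```

```text
20.05 [541.39   4.56  84.7 ] [ 3.14 -0.    0.33] [-0.72  0.33 -0.25]
```

View pics/c12.png

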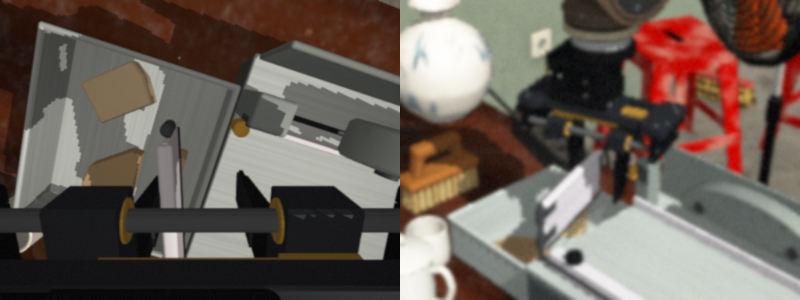

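Call:
drive_tool(commands=[{"dx": 2,"dy": -10,"dz": 0,"yaw": -6},{"dx": 0.5,"dy": -10,"dz": 0,"yaw": -6},{"dx": 0,"dy": -6,"dz": 0,"yaw": -4},{"dx": 0,"dy": -4,"dz": 0,"yaw": -2},{"dx": 0,"dy": 0,"dz": 0,"yaw": 0}])

```text
t: 20.57
eef_pos: [543.3, -23.9, 84.5]
tcp_rot: [-3.141, 0.001, 0.02]
ft_force: [-0.0, -0.8, 0.5]
opening: 0.503
```

Call:
drive_tool(commands=[{"dx": 0,"dy": -2,"dz": 0,"yaw": 0},{"dx": 0,"dy": -2,"dz": 0,"yaw": 0},{"dx": 0,"dy": 0,"dz": 0,"yaw": 0}])

```text
t: 20.82
eef_pos: [543.7, -27.6, 84.5]
tcp_rot: [-3.141, -0.0, 0.022]
ft_force: [0.5, 4.2, -1.2]
opening: 0.499
```

```bash
python3 - <<'E'
from rect import *
np.set_printoptions(precision=2,suppress=True)
s=env.state();print(s['t'],s['eef_pos'],s['tcp_rot'],s['ft_force'])
a=env.read_camera("wrist");b=env.read_camera("scene")
cv2.imwrite("pics/c13.png",np.hstack([cv2.resize(a,(400,300)),cv2.resize(b[110:230,220:360],(400,343))[:300]])[:,:,::-1])
E
```

```text
20.8167 [543.66 -27.6   84.53] [-3.14 -0.    0.02] [ 0.49  4.17 -1.16]
```

View pics/c13.png

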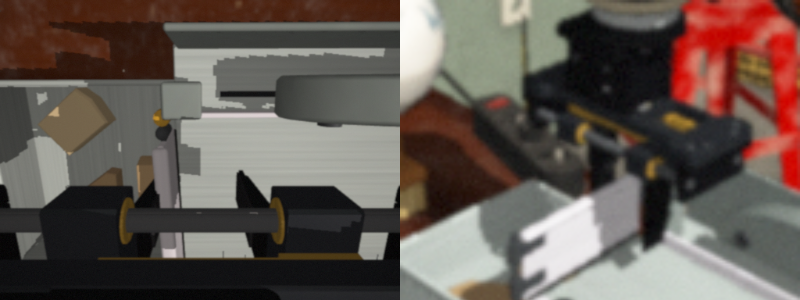

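Call:
drive_tool(commands=[{"dx": 0,"dy": -2,"dz": 0,"yaw": 0},{"dx": 0,"dy": -2,"dz": 0,"yaw": 0},{"dx": 0,"dy": 0,"dz": 0,"yaw": 0}])

```text
t: 21.17
eef_pos: [543.7, -32.6, 84.5]
tcp_rot: [3.142, -0.0, 0.018]
ft_force: [0.6, 2.8, 0.2]
opening: 0.499
```

Call:
drive_tool(commands=[{"dx": 0,"dy": -2,"dz": 0,"yaw": 0},{"dx": 0,"dy": -1,"dz": 0,"yaw": 0},{"dx": 0,"dy": 0,"dz": 0,"yaw": 0}])

```text
t: 21.42
eef_pos: [543.6, -32.7, 84.4]
tcp_rot: [-3.138, 0.0, 0.017]
ft_force: [2.7, 26.2, 1.2]
opening: 0.504
```

It has hit a hard stop: 26 N with no further travel. I'll back off, lift and check.

Call:
drive_tool(commands=[{"dx": 0,"dy": 6,"dz": 0,"yaw": 0},{"dx": 0,"dy": 8,"dz": 0,"yaw": 0},{"dx": 0,"dy": 3,"dz": 0,"yaw": 0},{"dx": 0,"dy": 0,"dz": 0,"yaw": 0}])

```text
t: 21.75
eef_pos: [543.7, -18.2, 84.5]
tcp_rot: [3.141, 0.0, 0.019]
ft_force: [-0.3, -0.3, 0.4]
opening: 0.5
```

Call:
drive_tool(commands=[{"dx": 0,"dy": 0,"dz": 10,"yaw": 0},{"dx": 0,"dy": 0,"dz": 20,"yaw": 0},{"dx": 0,"dy": 0,"dz": 35,"yaw": 0},{"dx": 0,"dy": 0,"dz": 35,"yaw": 0},{"dx": 0,"dy": 0,"dz": 35,"yaw": 0}])

```text
t: 22.17
eef_pos: [543.4, -19.0, 221.7]
tcp_rot: [3.141, 0.0, 0.017]
ft_force: [0.5, -0.2, 0.4]
opening: 0.496
```

Call:
drive_tool(commands=[{"dx": 0,"dy": 0,"dz": 20,"yaw": 0},{"dx": -35,"dy": -20,"dz": 0,"yaw": 0},{"dx": -35,"dy": -20,"dz": 0,"yaw": 0},{"dx": -20,"dy": -35,"dz": 0,"yaw": 0},{"dx": -15,"dy": -35,"dz": 0,"yaw": 0}])

```text
t: 22.58
eef_pos: [436.6, -129.2, 240.7]
tcp_rot: [3.141, -0.001, 0.019]
ft_force: [1.9, -0.9, -0.5]
opening: 0.502
```

Call:
drive_tool(commands=[{"dx": 0,"dy": -35,"dz": 0,"yaw": 0},{"dx": 0,"dy": -35,"dz": 0,"yaw": 0},{"dx": 0,"dy": -30,"dz": 0,"yaw": 0},{"dx": 0,"dy": 0,"dz": 0,"yaw": 0}])

```text
t: 22.92
eef_pos: [438.5, -233.3, 240.1]
tcp_rot: [3.14, -0.001, 0.014]
ft_force: [-0.8, 0.7, -1.7]
opening: 0.5
```

```bash
python3 - <<'E'
from rect import *
np.set_printoptions(precision=1,suppress=True)
s=env.state();print(s['t'],s['eef_pos'],s['ft_force'])
a=env.read_camera("top");b=env.read_camera("scene")
cv2.imwrite("pics/e_top.png",cv2.resize(a[120:300,130:350],None,fx=3.5,fy=3.3,interpolation=cv2.INTER_CUBIC)[:,:,::-1])
cv2.imwrite("pics/e_scene.png",cv2.resize(b[100:300,150:400],None,fx=3,fy=3,interpolation=cv2.INTER_CUBIC)[:,:,::-1])
rect("top",154,400,620,-100,100,3,a,"pics/e_r.png",None,25)
for q,z in dict(offcut_strip=16,offcut_corner=16,offcut_brick=20,door_edge=123,door_hinge=120,bench_brush=0,brush_grip=82).items():
  for n in("top","scene"): print(q,n,[(l['pixel'],round(l['conf'],2),onz(n,l['pixel'],z)) for l in env.place_of(q,n)[:1]])
E
```

```text
22.9167 [ 438.5 -233.3  240.1] [-0.8  0.7 -1.7]
offcut_strip top []
offcut_strip scene [([264.8, 214.8], 0.2, array([515.2,  63.7,  16. ]))]
offcut_corner top [([254.0, 222.3], 0.92, array([479. ,  80.9,  16. ]))]
offcut_corner scene [([250.1, 217.6], 0.61, array([479.7,  80. ,  16. ]))]
offcut_brick top [([246.5, 185.0], 0.71, array([577.2,  97.1,  20. ]))]
offcut_brick scene []
door_edge top []
door_edge scene [([303.9, 182.2], 0.65, array([575.4, -11.6, 123. ]))]
door_hinge top [([294.3, 232.4], 0.56, array([439.2, -10.7, 120. ]))]
door_hinge scene [([255.8, 207.9], 0.93, array([425.2, -11.6, 120. ]))]
bench_brush top [([174.6, 223.8], 0.73, array([484.8, 288.4,   0. ]))]
bench_brush scene [([209.7, 186.5], 0.72, array([502.4, 295.5,   0. ]))]
brush_grip top [([167.1, 211.3], 0.56, array([504.7, 287.8,  82. ]))]
brush_grip scene [([206.1, 161.4], 0.94, array([502.4, 300.5,  82. ]))]
```

View pics/e_top.png

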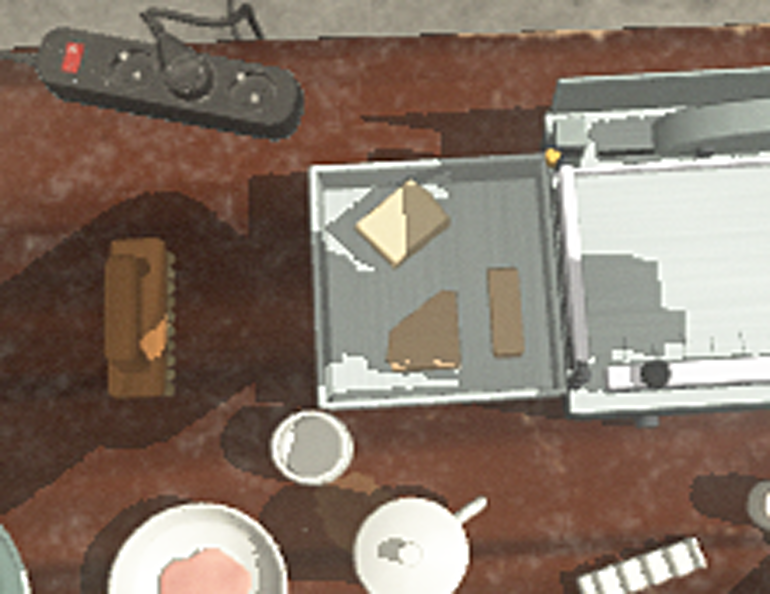

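View pics/e_scene.png

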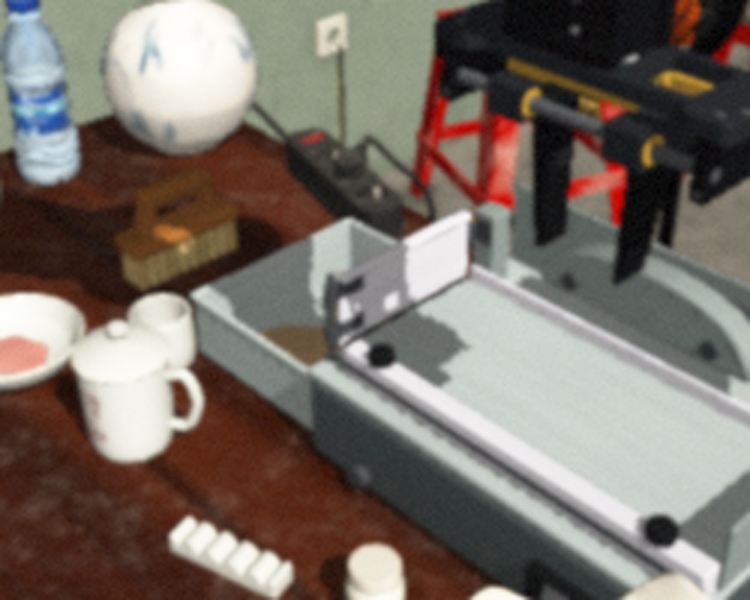

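View pics/e_r.png

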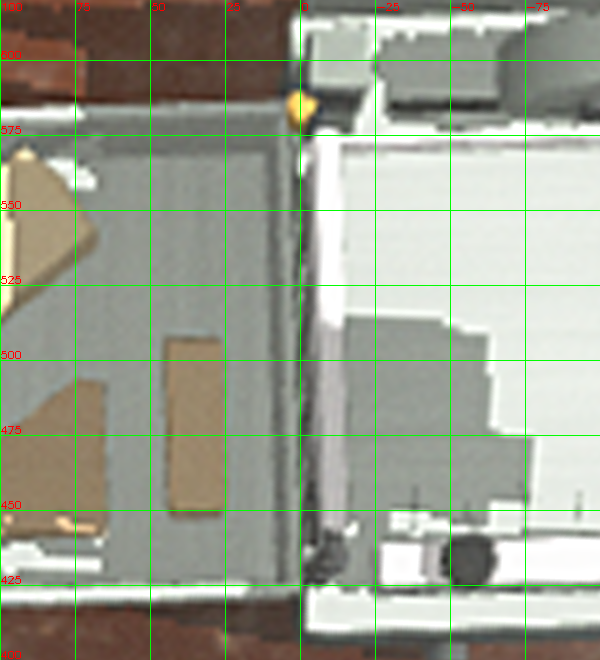

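The views show the door lying straight across the doorway, the three offcuts in the pan, the brush upright on the bench, and the gripper clear of everything.

```bash
python3 -c "
from cell import env
print(env.job_done(), env.state()['t'])"
```

```text
the job is handed in; nothing more can be done
the job is handed in; nothing more can be done
```

The job is handed in at about t = 24 s of the allowed 64 s. No verdict was returned, so these results rest on my last pictures and force readings.

- **Offcuts:** I swept all three off the saw's table into the pan with the brush. The top picture shows brick, corner and strip lying flat inside the walls.
- **Door:** I swung it shut with the gripper straddling the plate. The roller resisted at about 4 N, gave way, and the door then met a hard stop at 26 N. After backing off, the top view shows it lying across the doorway within about 0.01 rad.
- **Brush:** It stands on its bristles on the bench at about (500, 293) mm, clear of the saw. The gripper was raised clear of everything.

**What failed or disagreed:**
- **First grasp:** It missed because the real fingertips sit about 33 mm above the reported TCP. I measured the offset in the pictures and regrasped lower.
- **Networks in the last pictures:** They missed the strip in the top view and the brick in the scene view, and gave only a low value for the strip in the scene. Both show plainly in the top picture.

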